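# Seat the bat on the potter's wheel pins

## Robot

A 6-joint arm with a two-finger parallel gripper is mounted at the origin on the work surface. World frame = base frame: x ahead of the robot, y to its left, z up, the work surface at z = 0. Lengths are in m, angles in rad, forces in N, time in s.
With the tool pointing down it reaches from about 0.3 to 0.825 m from the base axis. Payload 5.4 kg.
Tool frame: the origin (TCP) lies at the very end of the fingers, on their centre line; the grasp point (between the pads) lies 19 mm behind it (arm.grip_point_offset is the distance from the TCP to the grasp point, in m); y points along the fingers, x is the direction in which the jaws open and shut, and the axes are right-handed (so a half turn about y gives the same grasp; the last joint's range is limited). The gripper opens to 92 mm and grips with 3 to 60 N. Pads are 20 mm wide; open, the fingers measure 128 mm over their backs; the gripper's body (75 mm by 189 mm) begins 69 mm behind the grasp point.
Start: joints at [-1.453, 0.158, 1.597, -0, 1.386, -0.21], TCP at [0.185, -0.544, 0.175] pointing down, gripper open.
Joint ranges: [-2.91, 2.91], [-0.94, 2.29], [0.18, 2.7], [-1.29, 4.43], [0.17, 2.64], [-3, 3]. Speed limits (rad/s): [2.57, 2.57, 3.14, 3.14, 3.14, 3.14].

## Interface

Orientations are given as a rotation vector (axis times angle).
In Python, from workcell import arm gives the robot as it stands.
- The arm moves only by the tool jog_arm, never from a script. Its argument "motion" is a list of rows, each an object of numbers: "gripper": the closure, from 0 (fully open) to 1 (shut); "tx", "ty", "tz": the shift along the tool's x, y, z in m; "ax", "ay", "az": the turn, a rotation vector about the tool's x, y, z in degrees. In form: [{"gripper": .., "tx": .., "ty": .., "tz": .., "ax": .., "ay": .., "az": ..}, ...]. A call has 1 to 12 rows; each row is the pose to reach, as a shift and turn from the pose commanded when the call began, along the tool's axes at that moment; what a row does not reach only later rows make up. A row lasts 1/12 s, in which the tool goes at most 41.7 mm and 7.16 degrees, less where a joint would pass 70% of its speed; a pose out of reach is approached as far as the arm can. A call with a gripper value outside its range is refused whole. The fingers move at their own pace and stop on an object; "squeeze" is the grip in N (left out, the last holds). Time passes only in rows, so rows that repeat a pose let the fingers close. It gives the time, the measured TCP pose, the force and the opening at its end, in the units of the state.
- arm.observe(): the state, without advancing time (a new reading comes with each control period).
- arm.snapshot(name): name is "scene" or "top" or "wrist"; returns the picture (480x640x3 uint8, blue, green, red); there is no depth.
- arm.camera_params(name): a dict with "fx", "fy", "cx", "cy" (pixels), "origin" and "orientation" of the camera in the world; the wrist camera has in their place "T_tool_cam" (4x4, takes a point from camera to tool coordinates, whose origin is the TCP and whose axes are the tool frame's). Camera axes: x right, y down, z forward; pixel columns grow to the right and rows downward; lengths in m; the calibration is good to about 2 mm. The wrist camera is an equidistant fisheye: a pixel r from the principal point sees the ray r / f radians off the axis. A picture is of the moment at which its call begins: read the wrist's pose just before it. camera_params takes no time and is no camera call.
- arm.hand_in(): hands the job in, once; it reports no verdict.
Trained networks look in the newest picture that a camera, given by its name, has taken for a name from the list of things; names that differ only in an ending like _2 or _b are one class to them, and where a whole thing is asked for, a point or a joint stands for the part that bears it (a point fixed in the world has none). Each returns a list of dicts, best first, with "confidence" (0 to 1); they miss things now and then, are a little off and sometimes report something else, mostly with a low value. They report only what shows in the picture. A call takes as long as a camera call.
- arm.look_for(camera, query): "box" ([left, top, right, bottom] in pixels, round what is visible of it).
- arm.pinpoint(camera, query): "location" ([column, row] in pixels: a listed point, or the origin of a listed thing).
The state is a dict: "clock": time; "joint_positions": joint angles; "dq": joint speeds; "joint_efforts": joint torques, N m; "tool_pos": TCP position; "tcp_rot": TCP orientation; "wrist_force": force on the tool from outside, world axes, zero at the start; "torque": the same for the moment, N m; "width": finger opening in m.
Only numpy, scipy, OpenCV 4.12 (cv2) and the standard library are available. Lean on these libraries where they do the work, as an engineer would, in place of code of your own. Each camera call takes 0.05 s, during which the arm holds its last target.

## Task

The square plywood bat on the tabletop potter's wheel is resting crooked on top of the two bat pins. Nudge it sideways with the fingers until both its holes drop over the pins and it lies flat on the wheel head, then take the hand away. Slide it only, never lift it, and leave the pots and tools around the wheel where they are.

Things in the scene. Friction and masses are not known exactly. Their poses are not given: they have to be found in the camera images.
- wheel: Tabletop potter's wheel, fixed to the table, does not turn. Grey housing 270 mm (x) by 380 mm (y), top 98 mm above the table; on its left end (y = 140 to 245 mm) a control deck with a speed dial 20 mm high. Origin on the table, directly below the centre of the wheel head; x points from the housing's front to its back, y along the housing's long side towards the control deck, z up.
- head (a point): Centre of the top face of the wheel head, a round level aluminium disc 200 mm in diameter and 12 mm thick, its top 150 mm above the table. Same axes as the wheel. Below the head there is a drip tray of 124 mm radius, rim 128 mm above the table.
- pin_left (a point): Centre of the tip of the bat pin on the control-deck side: a steel pin 10 mm in diameter that stands 8 mm above the wheel head, its upper 3 mm tapering to a tip 5 mm across. Both pins lie on the wheel's y axis (parallel to the long side of the housing), 45 mm either side of the head's centre. Hidden under the bat; a bat pushed more than 40 mm off centre slips off a pin.
- pin_right (a point): Centre of the tip of the other bat pin, 90 mm from the first, towards the wheel's -y.
- bat: Loose square plywood bat, 170 x 170 x 12 mm, about 0.25 kg, with two 12 mm through holes on its y axis, 45 mm either side of the centre. Origin: centre of its underside; x, y parallel to its sides. Starts on the pin tips, up to 36 mm off centre, turned up to 0.26 rad and tilted up to 0.12 rad, one side dipped onto the head. Seated, it lies centred on the head, sides parallel to the wheel's x and y.
- hole_left (a point): Centre of the bat's hole at its y = +45 mm, at the underside; belongs over pin_left.
- hole_right (a point): Centre of the bat's hole at its y = -45 mm, at the underside; belongs over pin_right.
- mug: Unglazed mug, 76 mm across, 85 mm high, to the right of the wheel. Origin under its centre. Leave alone.
- vase: White bud vase, 68 mm across, 125 mm high, to the right of the wheel. Origin under its centre. Leave alone.
- loop_tool: Loop tool with a wooden handle, 180 mm long, 12 mm high, lying in front of the wheel. Origin on the table under it. Leave alone.
- wooden_knife: Wooden modelling knife, 185 mm long, 10 mm high, lying behind the wheel. Origin on the table under it. Leave alone.
- rib: Wooden throwing rib, 85 x 45 x 6 mm, lying on the wheel's control deck. Origin under its centre. Leave alone.
- jar: Small pale jar with a white lid, 64 mm across, 85 mm high, standing past the control deck. Origin under its centre. Leave alone.
- bowl: Unglazed bowl, 110 mm across, 50 mm high, standing past the control deck. Origin under its centre. Leave alone.

How it is judged:
At the end, for the whole second after the job is handed in: The bat lies at rest and flat on the wheel head: underside within 2 mm of the head's top, tilt under 0.02 rad, and each hole within 3 mm (horizontally) of its pin (z of bat in the frame of head between -0.002 and 0.002 m and angle between bat's own z axis and vertical below 0.02 rad and ((horizontal distance between hole_left and pin_left below 0.003 m and horizontal distance between hole_right and pin_right below 0.003 m) or (horizontal distance between hole_left and pin_right below 0.003 m and horizontal distance between hole_right and pin_left below 0.003 m)) and linear speed of bat below 0.01 m/s); the robot touches nothing.
It fails at once if the bat is lifted: its underside's centre more than 18 mm above the wheel head, or it is tipped by more than 0.25 rad (z of bat in the frame of head above 0.018 m or angle between bat's own z axis and vertical above 0.25 rad).
It fails at once if a pot or tool beside the wheel is moved by more than 20 mm or knocked over (distance of any of mug, vase, loop_tool, wooden_knife, rib, jar, bowl from where it was at the start of the episode above 0.02 m or angle between any of mug, vase, loop_tool, wooden_knife, rib, jar, bowl's own z axis and vertical above 0.3 rad).
It also fails if it takes over 72 s, if anything falls off the work surface, if the arm or the gripper's body presses on something with over 40 N, if the wrist force passes 120 N, or if a joint passes its speed limit or range.

## Working session

There is one attempt and no reset: what is moved stays moved. The work goes in short steps, Python scripts to look and compute and a tool call to move; the robot and the scene stay as the last step left them, time stands still between calls to the robot, and variables do not carry over. Pictures are saved under pics/ and viewed, and the job is handed in when it is done.

Besides the shell and the picture viewer there is one more tool, called after "Emit:" as a command line: name --argument value ..., lists and objects as JSON in quotes. jog_arm: Moves the arm, as the interface text tells. Its arguments: {"type":"object","properties":{"motion":{"type":"array"},"squeeze":{"type":"number"}},"required":["motion"]}

```bash
mkdir -p pics; ls; python3 - <<'E'
from workcell import arm
import cv2
for n in ("scene","top","wrist"):
    cv2.imwrite(f"pics/{n}0.png",arm.snapshot(n))
    p=arm.camera_params(n); print(n,p)
s=arm.observe(); print(s)
for n in ("scene","top"):
    for q in ("bat","head","hole_left","hole_right","pin_left","wheel"):
        try: print(n,q,arm.pinpoint(n,q)[:2])
        except Exception as e: print(n,q,e)
E
```

```text
pics
scene {'fx': 577.1642466717013, 'fy': 577.1642466717013, 'cx': 324.5867549053207, 'cy': 243.21206926509194, 'origin': array([ 0.96896892, -0.52218966,  0.93949171]), 'orientation': array([-2.31912418, -0.7029842 ,  0.26924735])}
top {'fx': 564.4740795928869, 'fy': 564.4740795928869, 'cx': 313.92530604179996, 'cy': 236.35909113562113, 'origin': array([0.41323426, 0.05670755, 1.11529899]), 'orientation': array([-2.12248533,  2.17306353, -0.12745955])}
wrist {'fx': 371.64829954431775, 'fy': 371.64829954431775, 'cx': 322.90077964235405, 'cy': 238.89479942341092, 'T_tool_cam': array([[ 9.99999421e-01,  2.99814942e-04,  1.03318499e-03,
         1.92554967e-03],
       [-9.07727913e-04, -2.80301957e-01,  9.59911448e-01,
        -2.09795519e-01],
       [ 5.77399571e-04, -9.59911831e-01, -2.80301523e-01,
         7.91337029e-02],
       [ 0.00000000e+00,  0.00000000e+00,  0.00000000e+00,
         1.00000000e+00]])}
{'clock': 0.15, 'joint_positions': array([-1.45309432e+00,  1.58866354e-01,  1.59793558e+00, -5.37182244e-06,
        1.38624246e+00, -2.10106251e-01]), 'dq': array([ 0.00094
[... 549 characters left out ...]
ation': [259.8, 441.3], 'confidence': 0.16}]
scene head []
scene hole_left [{'location': [316.2, 261.0], 'confidence': 0.97}]
scene hole_right [{'location': [280.3, 288.2], 'confidence': 0.94}]
scene pin_left [{'location': [278.9, 287.5], 'confidence': 0.28}]
scene wheel [{'location': [294.8, 330.8], 'confidence': 0.79}]
top bat [{'location': [360.9, 211.7], 'confidence': 0.97}, {'location': [193.3, 231.2], 'confidence': 0.2}]
top head []
top hole_left [{'location': [337.5, 204.7], 'confidence': 0.68}, {'location': [348.9, 134.0], 'confidence': 0.61}]
top hole_right [{'location': [389.2, 216.6], 'confidence': 0.96}]
top pin_left [{'location': [350.7, 211.2], 'confidence': 0.96}]
top wheel []
```

View pics/scene0.png

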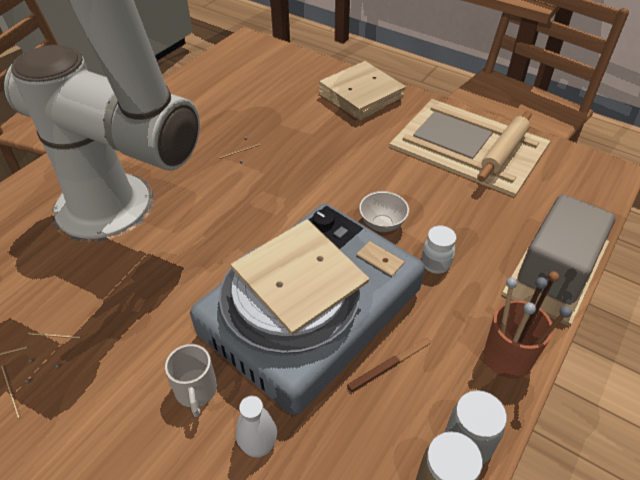

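View pics/top0.png

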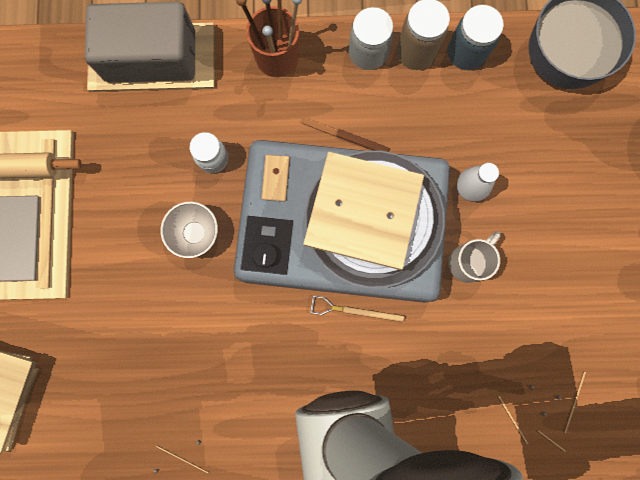

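View pics/wrist0.png

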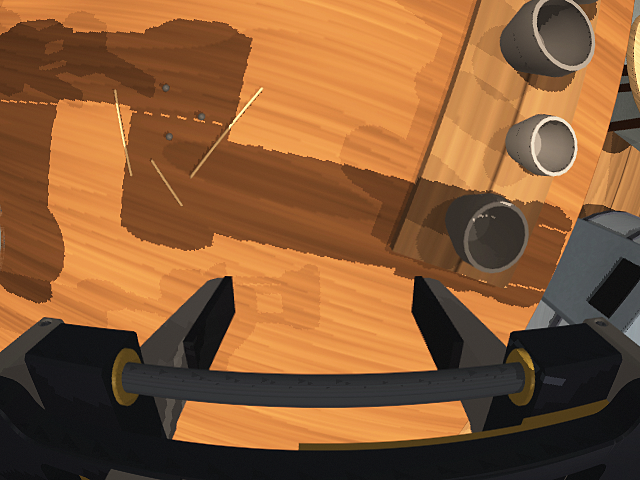

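```bash
cat > h.py <<'E'
import numpy as np, cv2
from scipy.spatial.transform import Rotation as R
from workcell import arm
def cam(n):
    p=arm.camera_params(n); K=np.array([[p['fx'],0,p['cx']],[0,p['fy'],p['cy']],[0,0,1]])
    return K,np.array(p['origin']),R.from_rotvec(p['orientation']).as_matrix()
def proj(n,P):
    K,o,M=cam(n); c=(np.atleast_2d(P)-o)@M; q=c@K.T; return q[:,:2]/q[:,2:]
def plane(n,uv,z):
    K,o,M=cam(n); uv=np.atleast_2d(uv); d=np.c_[uv,np.ones(len(uv))]@np.linalg.inv(K).T@M.T
    return o+d*((z-o[2])/d[:,2])[:,None]
def tri(obs):
    A=[];b=[]
    for n,uv in obs:
        K,o,M=cam(n); d=M@np.linalg.inv(K)@np.r_[uv,1]; d/=np.linalg.norm(d); Q=np.eye(3)-np.outer(d,d); A.append(Q); b.append(Q@o)
    return np.linalg.lstsq(np.vstack(A),np.hstack(b),rcond=None)[0]
E
python3 - <<'E'
from h import *
for n,f,(x0,y0,x1,y1) in (("scene","scene0",(180,190,440,420)),("top","top0",(225,130,465,310))):
    im=cv2.imread(f"pics/{f}.png")[y0:y1,x0:x1]; cv2.imwrite(f"pics/z_{n}.png",cv2.resize(im,None,fx=3.0 if n=="scene" else 3.3,fy=3.0 if n=="scene" else 3.3,interpolation=cv2.INTER_CUBIC)[:600,:800])
print(tri([("scene",[316.2,261.0]),("top",[337.5,204.7])]),tri([("scene",[280.3,288.2]),("top",[389.2,216.6])]))
E
```

```text
[0.59115051 0.02376203 0.16025414] [ 0.57118601 -0.06190313  0.15838925]
```

View pics/z_scene.png

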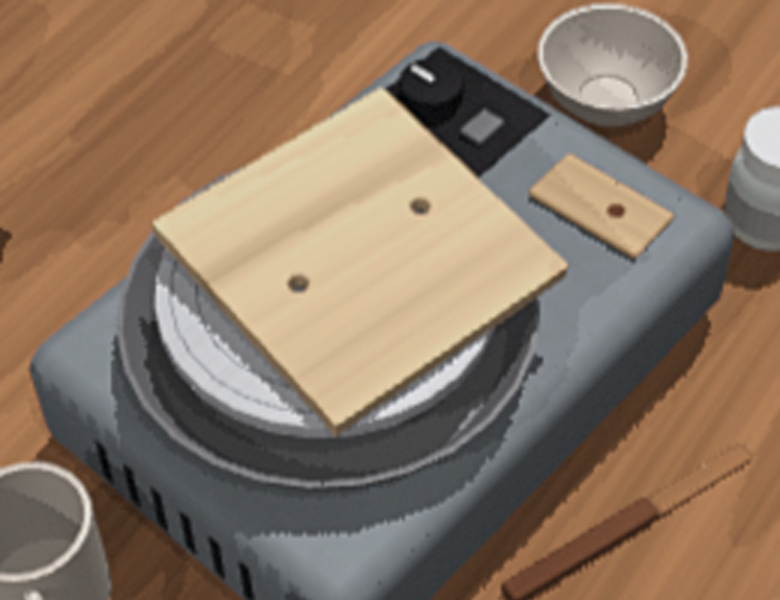

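View pics/z_top.png

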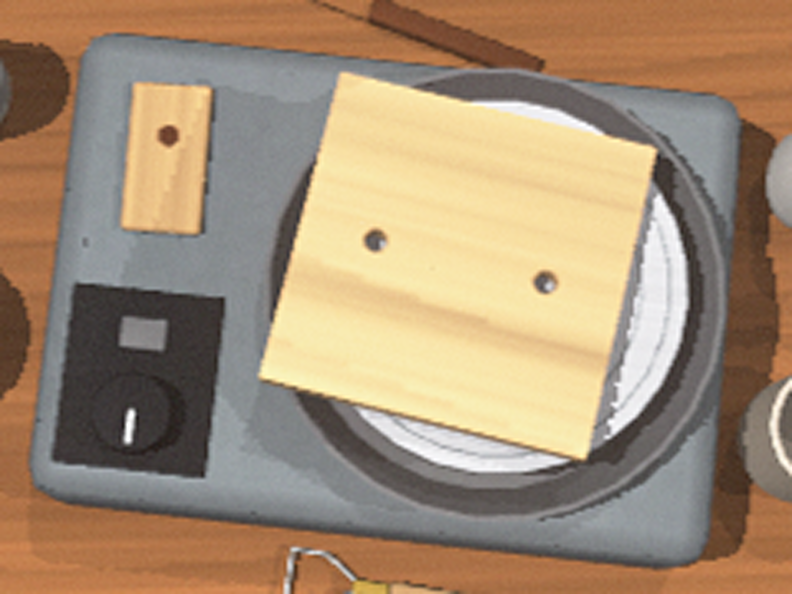

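```bash
cat >> h.py <<'E'
from scipy.optimize import least_squares
BT=np.array([[.085,.085,.012],[.085,-.085,.012],[-.085,-.085,.012],[-.085,.085,.012],[0,.045,.012],[0,-.045,.012]])
def fitbat(obs,p0=(0.58,-.02,.15,0,0,0)):
    # obs list (cam, idx list, uv)
    def f(p):
        P=BT@R.from_rotvec(p[3:]).as_matrix().T+p[:3]
        return np.hstack([(proj(n,P[i])-uv).ravel() for n,i,uv in obs])
    r=least_squares(f,p0,loss='soft_l1'); return r.x,f(r.x)
E
python3 - <<'E'
from h import *
T=lambda a:np.array(a,float)/3.3+[225,130]
S=lambda a:np.array(a,float)/3.0+[180,190]
top=T([(341,72),(656,148),(586,458),(260,377),(375,238),(545,281)])-.3
sc=S([(567,265),(337,424),(154,222),(382,88),(421,204),(298,282)])-.3
p,r=fitbat([("top",range(6),top),("scene",range(6),sc)]); print("bat",p,r.round(1))
print(R.from_rotvec(p[3:]).as_matrix().round(3))
# circle fits
disc=T([(690,280),(683,330),(650,400),(500,473),(420,450),(365,412),(510,103),(600,132)])-.3
tray=T([(724,290),(715,220),(520,70),(640,120),(520,515),(420,500),(330,440),(300,180),(690,400)])-.3
def circ(P):
    f=lambda q:np.hypot(*(P-q[:2]).T)-q[2]
    r=least_squares(f,[*P.mean(0),.1]); return r.x,(r.fun*1e3).round(1)
print("disc",circ(plane("top",disc,.15)[:,:2])); print("tray",circ(plane("top",tray,.128)[:,:2]))
disc=S([(156,290),(170,340),(210,390),(265,420),(325,435),(400,420),(470,365),(488,335)])-.3
tray=S([(122,310),(130,360),(165,420),(230,465),(325,485),(420,465),(500,400),(535,340)])-.3
print("disc",circ(plane("scene",disc,.15)[:,:2])); print("tray",circ(plane("scene",tray,.128)[:,:2]))
def yaw(n,a,z):
    P=plane(n,a,z); d=P[1]-P[0]; return np.degrees(np.arctan2(d[1],d[0]))
for z in (.098,.1): print([round(yaw("top",T(a),z),2) for a in ([(715,97),(120,35)],[(680,565),(60,500)],[(77,284),(52,462)],[(224,298),(207,477)],[(77,284),(224,298)],[(52,462),(207,477)],[(73,100),(38,450)],[(738,130),(705,530)])])
E
```

```text
bat [ 0.58236811 -0.01899251  0.15841421 -0.005153    0.08764683 -0.27375584] [-0.3 -0.5  0.1 -0.5 -0.2  0.2 -0.6 -0.1 -0.1  0.4  0.1 -0.   0.5  0.
 -0.2  0.2 -0.6 -0.2 -0.4 -0.2 -0.3  0.5  0.1  0.2]
[[ 0.959  0.27   0.087]
 [-0.27   0.963 -0.007]
 [-0.086 -0.017  0.996]]
disc (array([ 0.57337772, -0.04208178,  0.09790772]), array([ 0.8, -0.6, -0.4,  0.9, -0.9,  0.3,  0.1, -0.2]))
tray (array([ 0.57565302, -0.04172699,  0.12121062]), array([ 0.3,  2.1, -0.5, -0.2,  1. ,  0.1,  0.2, -0.3, -2.7]))
disc (array([ 0.57784923, -0.04244954,  0.09760024]), array([ 2.6, -1.5, -2.5, -1.5,  2.7,  2.2, -0.9, -1.1]))
tray (array([ 0.57463493, -0.03920741,  0.12099218]), array([ 1.2, -1. , -1. , -0.2,  1.3,  0.9, -2.3,  0.9]))
[np.float64(82.34), np.float64(82.71), np.float64(171.65), np.float64(173.62), np.float64(-96.93), np.float64(-96.87), np.float64(174.01), np.float64(172.35)]
[np.float64(82.34), np.float64(82.71), np.float64(171.65), np.float64(173.62), np.float64(-96.93), np.float64(-96.87), np.float64(174.01), np.float64(172.35)]
```

```bash
cat >> h.py <<'E'
H=np.array([.5745,-.0415]); WY=np.radians(-7.2)
def w2world(x,y): c,s=np.cos(WY),np.sin(WY); return H+[c*x-s*y,s*x+c*y]
def world2w(P): d=np.asarray(P)[:2]-H; c,s=np.cos(WY),np.sin(WY); return np.array([c*d[0]+s*d[1],-s*d[0]+c*d[1]])
def goal(x,y,z,yaw):
    """wheel-frame target; jaw axis yaw (deg) in wheel frame"""
    s=arm.observe(); M=R.from_rotvec(s['tcp_rot']).as_matrix()
    a=WY+np.radians(yaw); X=np.array([np.cos(a),np.sin(a),0]); Y=np.array([0,0,-1.]); G=np.c_[X,Y,np.cross(X,Y)]
    t=M.T@(np.r_[w2world(x,y),z]-s['tool_pos']); w=np.degrees(R.from_matrix(M.T@G).as_rotvec())
    print("t",t.round(4),"rot",w.round(2),"| now wheel",world2w(s['tool_pos']).round(4),s['tool_pos'].round(4),"F",s['wrist_force'].round(1),"clk",round(s['clock'],2))
E
python3 - <<'E'
from h import *
print(R.from_rotvec(arm.observe()['tcp_rot']).as_matrix().round(3))
for y in (0,180): goal(0,.155,.30,y)
E
```

```text
[[ 0.322  0.     0.947]
 [-0.947 -0.     0.322]
 [ 0.    -1.     0.   ]]
t [-0.4901 -0.1252  0.5985] rot [  0.   -64.02   0.  ] | now wheel [-0.3233 -0.5477] [ 0.1851 -0.5444  0.1748] F [-0.4  0.1  1. ] clk 0.75
t [-0.4901 -0.1252  0.5985] rot [ -0.   115.98   0.  ] | now wheel [-0.3233 -0.5477] [ 0.1851 -0.5444  0.1748] F [-0.4  0.1  1. ] clk 0.75
```

Emit:
jog_arm --motion '[{"ty": -0.04},{"ty": -0.08},{"ty": -0.12},{"tx": -0.03,"ty": -0.125,"tz": 0.035,"ay": -5},{"tx": -0.05,"ty": -0.125,"tz": 0.06,"ay": -10},{"tx": -0.075,"ty": -0.125,"tz": 0.09,"ay": -16},{"tx": -0.1,"ty": -0.125,"tz": 0.12,"ay": -22},{"tx": -0.125,"ty": -0.125,"tz": 0.15,"ay": -28},{"tx": -0.15,"ty": -0.125,"tz": 0.18,"ay": -34},{"tx": -0.175,"ty": -0.125,"tz": 0.21,"ay": -40},{"tx": -0.2,"ty": -0.125,"tz": 0.24,"ay": -46},{"tx": -0.225,"ty": -0.125,"tz": 0.27,"ay": -52}]'

```text
invalid input
```

```bash
python3 -c "
from h import *
goal(0,.155,.30,0)"
```

```text
t [-0.4901 -0.1252  0.5985] rot [  0.   -64.02   0.  ] | now wheel [-0.3233 -0.5477] [ 0.1851 -0.5444  0.1748] F [-0.4  0.1  1. ] clk 0.75
```

Emit:
jog_arm --motion '[{"gripper": 0,"tx": 0,"ty": -0.04,"tz": 0,"ax": 0,"ay": 0,"az": 0},{"gripper": 0,"tx": 0,"ty": -0.08,"tz": 0,"ax": 0,"ay": 0,"az": 0},{"gripper": 0,"tx": 0,"ty": -0.12,"tz": 0,"ax": 0,"ay": 0,"az": 0},{"gripper": 0,"tx": -0.025,"ty": -0.125,"tz": 0.03,"ax": 0,"ay": -5,"az": 0},{"gripper": 0,"tx": -0.05,"ty": -0.125,"tz": 0.06,"ax": 0,"ay": -10,"az": 0},{"gripper": 0,"tx": -0.075,"ty": -0.125,"tz": 0.09,"ax": 0,"ay": -16,"az": 0},{"gripper": 0,"tx": -0.1,"ty": -0.125,"tz": 0.12,"ax": 0,"ay": -22,"az": 0},{"gripper": 0,"tx": -0.125,"ty": -0.125,"tz": 0.15,"ax": 0,"ay": -28,"az": 0},{"gripper": 0,"tx": -0.15,"ty": -0.125,"tz": 0.18,"ax": 0,"ay": -34,"az": 0},{"gripper": 0,"tx": -0.175,"ty": -0.125,"tz": 0.21,"ax": 0,"ay": -40,"az": 0},{"gripper": 0,"tx": -0.2,"ty": -0.125,"tz": 0.24,"ax": 0,"ay": -46,"az": 0},{"gripper": 0,"tx": -0.225,"ty": -0.125,"tz": 0.27,"ax": 0,"ay": -52,"az": 0}]'

```text
clock: 1.75
tool_pos: [0.3689, -0.2427, 0.3]
tcp_rot: [-1.556, 0.259, -0.26]
wrist_force: [0.3, 0.0, -0.6]
width: 0.0919
```

```bash
python3 -c "
from h import *
goal(0,.155,.30,0)"
```

```text
t [ 0.0976 -0.      0.4088] rot [  0.03 -11.74   0.04] | now wheel [-0.1788 -0.2254] [ 0.3689 -0.2427  0.3   ] F [ 0.3  0.  -0.6] clk 1.75
```

Emit:
jog_arm --motion '[{"gripper": 0,"tx": 0.01,"ty": 0,"tz": 0.035,"ax": 0,"ay": -4,"az": 0},{"gripper": 0,"tx": 0.02,"ty": 0,"tz": 0.07,"ax": 0,"ay": -8,"az": 0},{"gripper": 0,"tx": 0.03,"ty": 0,"tz": 0.105,"ax": 0,"ay": -11.7,"az": 0},{"gripper": 0,"tx": 0.04,"ty": 0,"tz": 0.14,"ax": 0,"ay": -11.7,"az": 0},{"gripper": 0,"tx": 0.05,"ty": 0,"tz": 0.18,"ax": 0,"ay": -11.7,"az": 0},{"gripper": 0,"tx": 0.058,"ty": 0,"tz": 0.22,"ax": 0,"ay": -11.7,"az": 0},{"gripper": 0,"tx": 0.066,"ty": 0,"tz": 0.26,"ax": 0,"ay": -11.7,"az": 0},{"gripper": 0,"tx": 0.074,"ty": 0,"tz": 0.3,"ax": 0,"ay": -11.7,"az": 0},{"gripper": 0,"tx": 0.082,"ty": 0,"tz": 0.34,"ax": 0,"ay": -11.7,"az": 0},{"gripper": 0,"tx": 0.09,"ty": 0,"tz": 0.38,"ax": 0,"ay": -11.7,"az": 0},{"gripper": 0,"tx": 0.0976,"ty": 0,"tz": 0.409,"ax": 0,"ay": -11.7,"az": 0},{"gripper": 0,"tx": 0.0976,"ty": 0,"tz": 0.409,"ax": 0,"ay": -11.7,"az": 0}]'

```text
clock: 2.75
tool_pos: [0.5963, 0.1143, 0.2985]
tcp_rot: [-1.567, 0.1, -0.098]
wrist_force: [0.2, 0.1, 0.9]
width: 0.0917
```

```bash
python3 -c "
from h import *
goal(0,.155,.155,0)
cv2.imwrite('pics/w1.png',arm.snapshot('wrist'));cv2.imwrite('pics/s1.png',arm.snapshot('scene'))"
```

```text
t [-0.002   0.1435 -0.0026] rot [-0.1  -0.03 -0.07] | now wheel [0.0021 0.1573] [0.5963 0.1143 0.2985] F [0.2 0.1 0.9] clk 2.75
```

View pics/w1.png

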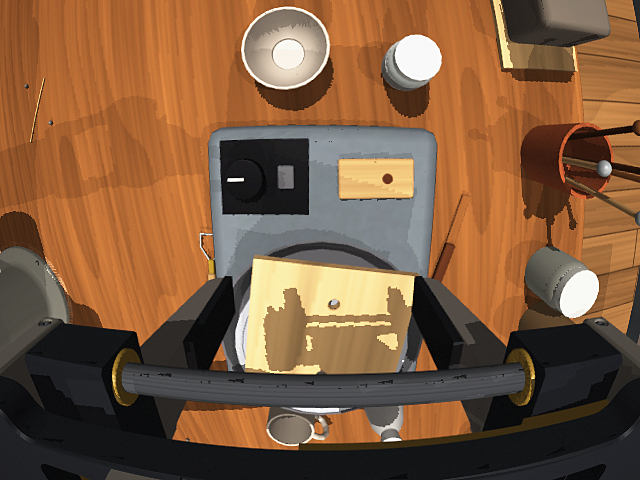

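View pics/s1.png

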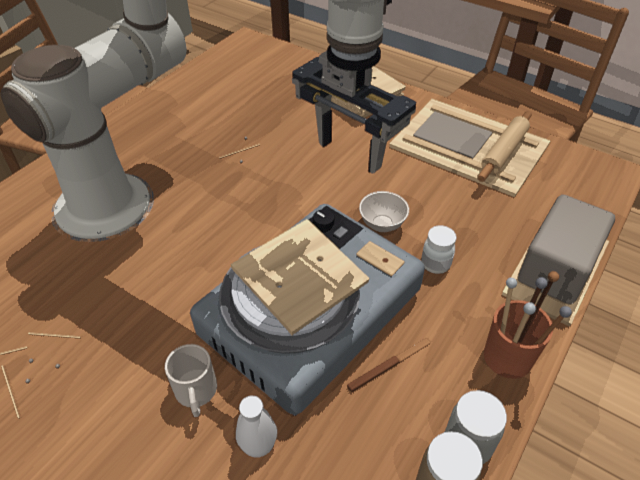

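Emit:
jog_arm --motion '[{"gripper": 0,"tx": -0.001,"ty": 0.035,"tz": 0,"ax": 0,"ay": 0,"az": 0},{"gripper": 0,"tx": -0.002,"ty": 0.07,"tz": 0,"ax": 0,"ay": 0,"az": 0},{"gripper": 0,"tx": -0.002,"ty": 0.1,"tz": -0.003,"ax": 0,"ay": 0,"az": 0},{"gripper": 0,"tx": -0.002,"ty": 0.125,"tz": -0.003,"ax": 0,"ay": 0,"az": 0},{"gripper": 0,"tx": -0.002,"ty": 0.142,"tz": -0.003,"ax": 0,"ay": 0,"az": 0},{"gripper": 0,"tx": -0.002,"ty": 0.142,"tz": -0.012,"ax": 0,"ay": 0,"az": 0},{"gripper": 0,"tx": -0.002,"ty": 0.142,"tz": -0.02,"ax": 0,"ay": 0,"az": 0},{"gripper": 0,"tx": -0.002,"ty": 0.142,"tz": -0.026,"ax": 0,"ay": 0,"az": 0}]'

```text
clock: 3.52
tool_pos: [0.5905, 0.0821, 0.1599]
tcp_rot: [-1.569, 0.102, -0.106]
wrist_force: [-0.3, -0.5, 0.3]
width: 0.092
```

```bash
cat > look.py <<'E'
import sys
from h import *
k=sys.argv[1]
goal(0,.095,.155,0)
a=arm.snapshot('scene');b=arm.snapshot('top')
for n,im,(x0,y0,x1,y1) in (('scene',a,(180,190,440,390)),('top',b,(225,130,465,310))):
    cv2.imwrite(f'pics/{n}{k}.png',cv2.resize(im[y0:y1,x0:x1],None,fx=3,fy=3,interpolation=cv2.INTER_CUBIC))
E
python3 look.py 2
```

```text
t [-0.0002  0.0049 -0.0296] rot [ 0.02 -0.4   0.17] | now wheel [0.0004 0.1246] [0.5905 0.0821 0.1599] F [-0.3 -0.5  0.3] clk 3.52
```

View pics/scene2.png

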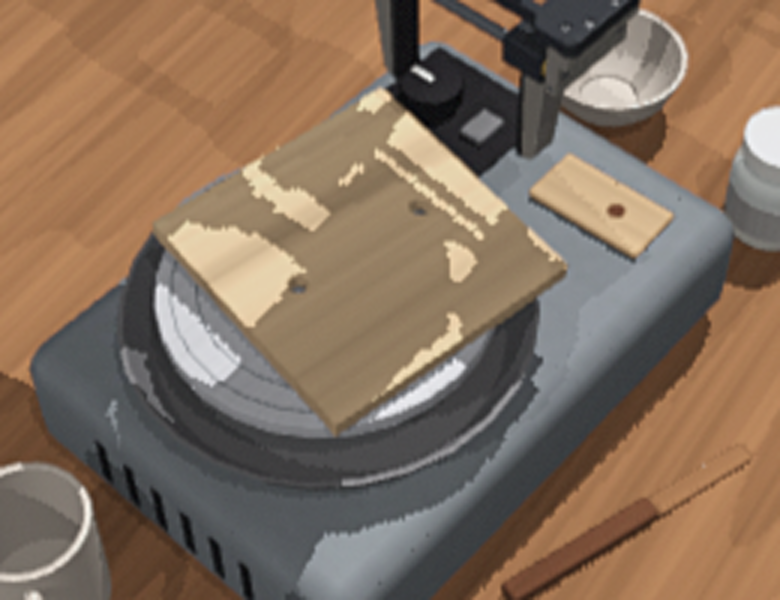

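View pics/top2.png

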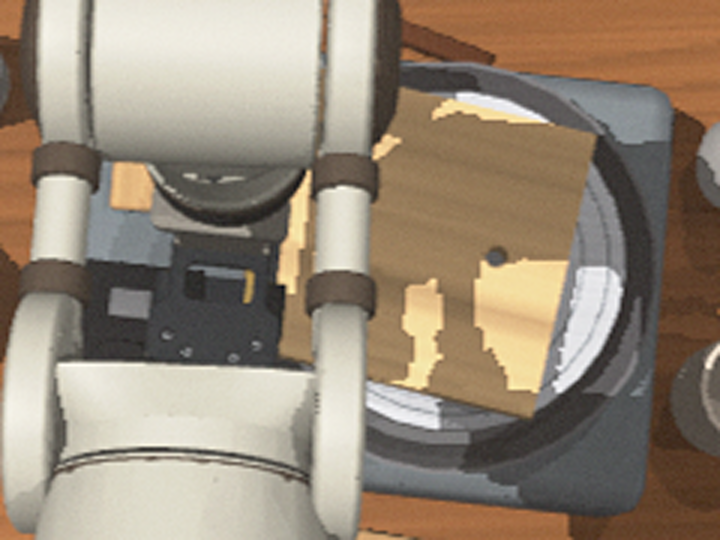

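Emit:
jog_arm --motion '[{"gripper": 0,"tx": 0,"ty": 0.003,"tz": 0,"ax": 0,"ay": 0,"az": 0},{"gripper": 0,"tx": 0,"ty": 0.003,"tz": 0,"ax": 0,"ay": 0,"az": 0}]'

```text
clock: 3.78
tool_pos: [0.5901, 0.084, 0.1555]
tcp_rot: [-1.568, 0.102, -0.104]
wrist_force: [0.3, -0.4, -0.0]
width: 0.0919
```

```bash
python3 -c "
from h import *
goal(0,.095,.155,0)"
```

```text
t [ 0.0004  0.0005 -0.0315] rot [-0.02 -0.34  0.07] | now wheel [-0.0003  0.1265] [0.5901 0.084  0.1555] F [ 0.3 -0.4 -0. ] clk 3.78
```

Now push, slowly, 2 mm per row.

Emit:
jog_arm --motion '[{"gripper": 0,"tx": 0,"ty": 0,"tz": -0.002,"ax": 0,"ay": 0,"az": 0},{"gripper": 0,"tx": 0,"ty": 0,"tz": -0.004,"ax": 0,"ay": 0,"az": 0},{"gripper": 0,"tx": 0,"ty": 0,"tz": -0.006,"ax": 0,"ay": 0,"az": 0},{"gripper": 0,"tx": 0,"ty": 0,"tz": -0.008,"ax": 0,"ay": 0,"az": 0},{"gripper": 0,"tx": 0,"ty": 0,"tz": -0.01,"ax": 0,"ay": 0,"az": 0},{"gripper": 0,"tx": 0,"ty": 0,"tz": -0.012,"ax": 0,"ay": 0,"az": 0},{"gripper": 0,"tx": 0,"ty": 0,"tz": -0.014,"ax": 0,"ay": 0,"az": 0},{"gripper": 0,"tx": 0,"ty": 0,"tz": -0.016,"ax": 0,"ay": 0,"az": 0},{"gripper": 0,"tx": 0,"ty": 0,"tz": -0.018,"ax": 0,"ay": 0,"az": 0},{"gripper": 0,"tx": 0,"ty": 0,"tz": -0.02,"ax": 0,"ay": 0,"az": 0},{"gripper": 0,"tx": 0,"ty": 0,"tz": -0.022,"ax": 0,"ay": 0,"az": 0},{"gripper": 0,"tx": 0,"ty": 0,"tz": -0.022,"ax": 0,"ay": 0,"az": 0}]'

```text
clock: 4.78
tool_pos: [0.5868, 0.062, 0.1548]
tcp_rot: [-1.568, 0.103, -0.103]
wrist_force: [0.5, -0.2, -0.4]
width: 0.0918
```

```bash
python3 look.py 3
```

```text
t [ 0.0008 -0.0002 -0.0092] rot [ 0.01 -0.34  0.  ] | now wheel [-0.0008  0.1042] [0.5868 0.062  0.1548] F [ 0.5 -0.2 -0.4] clk 4.78
```

View pics/scene3.png

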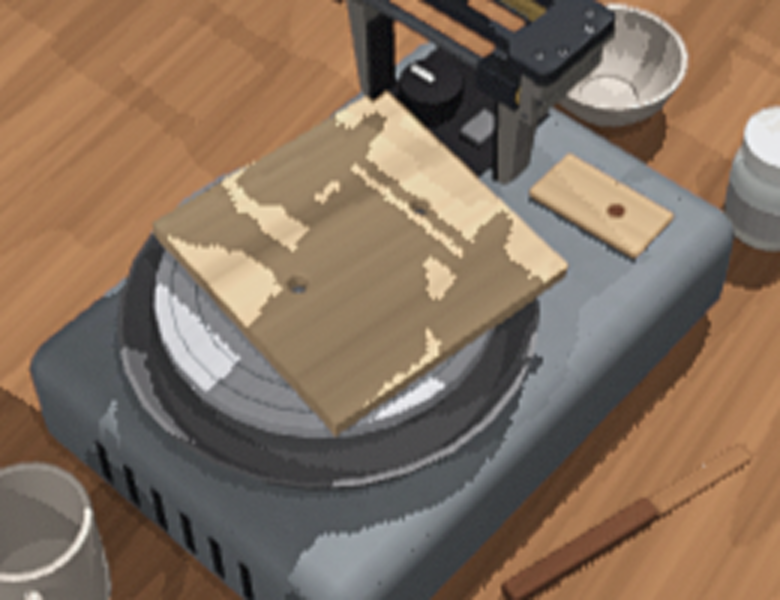

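View pics/top3.png

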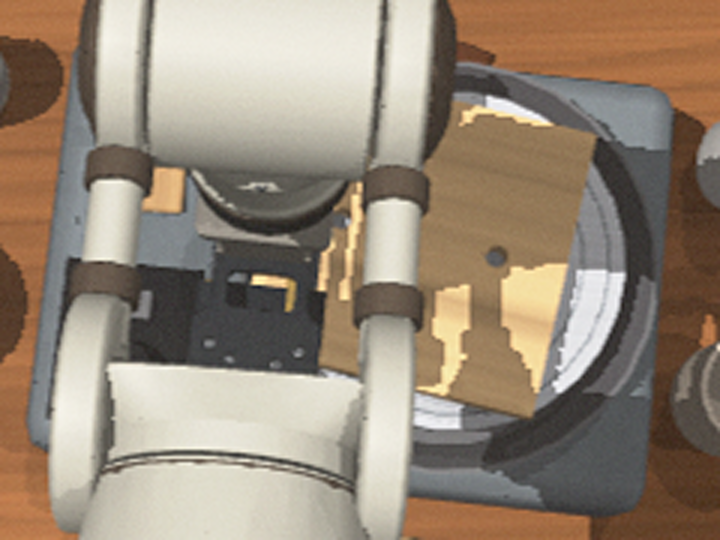

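```bash
python3 -c "
from h import *
for x in (-.055,.055):
  P=np.r_[w2world(x,.104),.155]
  print(x,(proj('scene',P)-[180,190])*3,(proj('top',P)-[225,130])*3)
cv2.imwrite('pics/w3.png',arm.snapshot('wrist'))"
```

```text
-0.055 [[375.64745515 132.24556676]] [[264.62511153 330.99020939]]
0.055 [[513.3035063  221.20954493]] [[284.1646815  143.68899595]]
```

View pics/w3.png

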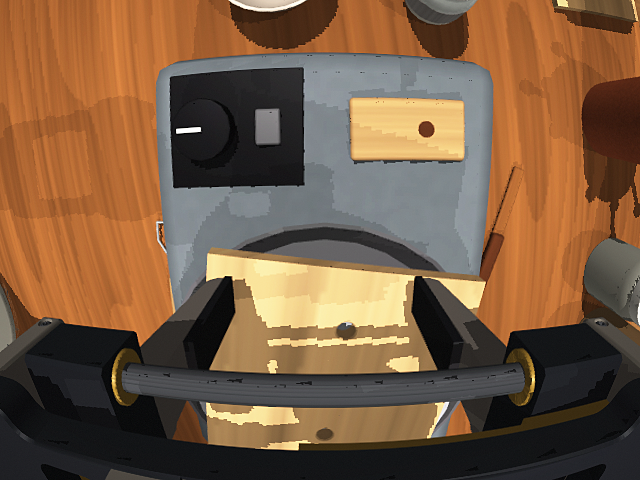

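```bash
python3 - <<'E'
from h import *
p=arm.camera_params('wrist'); T=p['T_tool_cam']
def wray(uv):
    v=(np.array(uv)-[p['cx'],p['cy']])/p['fx']; r=np.hypot(*v); d=np.r_[v/r*np.sin(r),np.cos(r)]; return T[:3,3],T[:3,:3]@d
for uv,x in (((233,278),-.046),((413,278),.046),((210,277),-.064),((436,279),.064)):
    o,d=wray(uv); print('wrist',uv,(o+d*(x-o[0])/d[0]).round(4))
s=arm.observe(); M=R.from_rotvec(s['tcp_rot']).as_matrix()
for uv,x in (((497,175),.046),((523,183),.064)):
    K,o,C=cam('scene'); d=C@np.linalg.inv(K)@np.r_[np.array(uv)/3+[180,190],1]
    o=M.T@(o-s['tool_pos']); d=M.T@d; print('scene',uv,(o+d*(x-o[0])/d[0]).round(4))
im=cv2.imread('pics/w3.png')[230:400,180:460]; cv2.imwrite('pics/w3z.png',cv2.resize(im,None,fx=2.8,fy=2.8,interpolation=cv2.INTER_CUBIC))
im=cv2.imread('pics/scene3.png')[0:240,300:600]; cv2.imwrite('pics/s3z.png',cv2.resize(im,None,fx=2.5,fy=2.5))
E
```

```text
wrist (233, 278) [-0.046  -0.0336  0.0045]
wrist (413, 278) [ 0.046  -0.0411  0.0077]
wrist (210, 277) [-0.064  -0.0178 -0.0017]
wrist (436, 279) [ 0.064  -0.0241 -0.0002]
scene (497, 175) [ 0.046  -0.0383 -0.0053]
scene (523, 183) [ 0.064  -0.0437 -0.0039]
```

View pics/w3z.png

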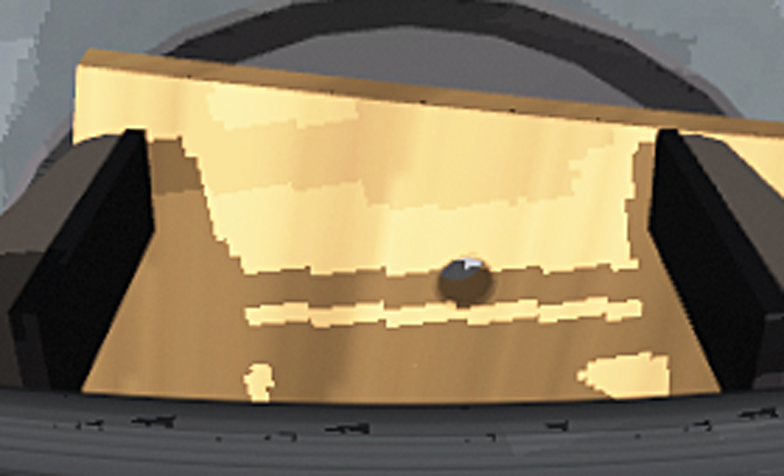

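View pics/s3z.png

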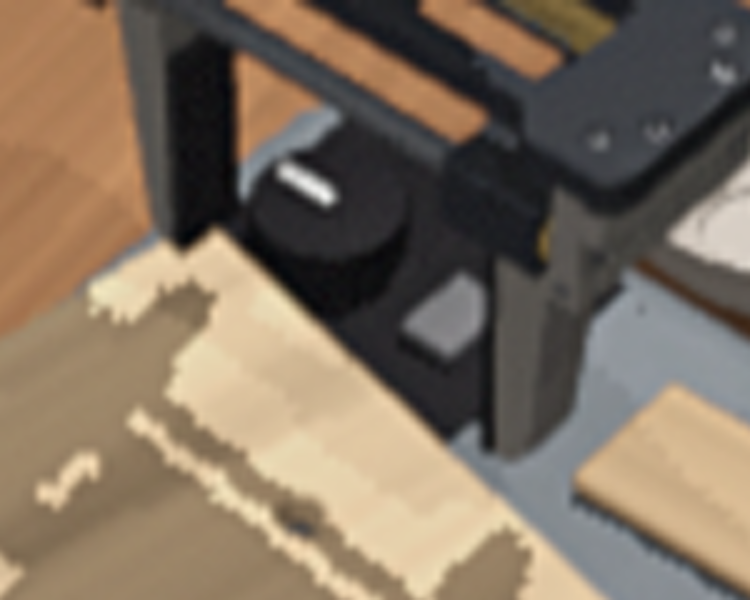

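Emit:
jog_arm --motion '[{"gripper": 0,"tx": 0,"ty": 0,"tz": 0.02,"ax": 0,"ay": 0,"az": 0},{"gripper": 0,"tx": 0,"ty": 0,"tz": 0.038,"ax": 0,"ay": 0,"az": 0},{"gripper": 0,"tx": 0,"ty": 0,"tz": 0.038,"ax": 0,"ay": 0,"az": 0},{"gripper": 0,"tx": 0,"ty": 0.01,"tz": 0.038,"ax": 0,"ay": 0,"az": 0},{"gripper": 0,"tx": 0,"ty": 0.02,"tz": 0.038,"ax": 0,"ay": 0,"az": 0},{"gripper": 0,"tx": 0,"ty": 0.03,"tz": 0.038,"ax": 0,"ay": 0,"az": 0},{"gripper": 0,"tx": 0,"ty": 0.035,"tz": 0.038,"ax": 0,"ay": 0,"az": 0},{"gripper": 0,"tx": 0,"ty": 0.035,"tz": 0.038,"ax": 0,"ay": 0,"az": 0}]'

```text
clock: 5.6
tool_pos: [0.59, 0.0994, 0.1171]
tcp_rot: [-1.569, 0.107, -0.1]
wrist_force: [-0.7, -0.0, -1.1]
width: 0.0917
```

```bash
python3 look.py 4; python3 - <<'E'
from h import *
im=cv2.imread('pics/scene4.png')[0:240,300:600]; cv2.imwrite('pics/s4z.png',cv2.resize(im,None,fx=2.5,fy=2.5))
cv2.imwrite('pics/w4.png',arm.snapshot('wrist'))
E
```

```text
t [ 0.0024 -0.0379 -0.0468] rot [ 0.03 -0.37 -0.25] | now wheel [-0.0022  0.1417] [0.59   0.0994 0.1171] F [-0.7 -0.  -1.1] clk 5.6
```

View pics/s4z.png

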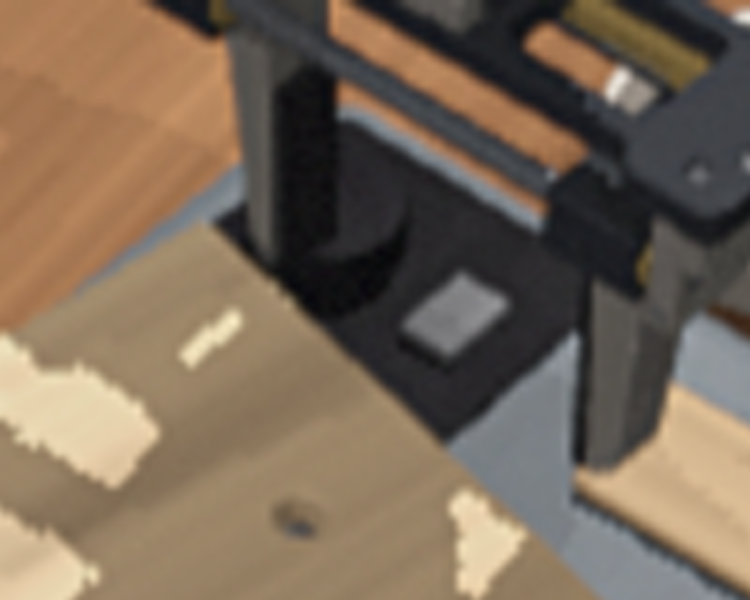

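View pics/w4.png

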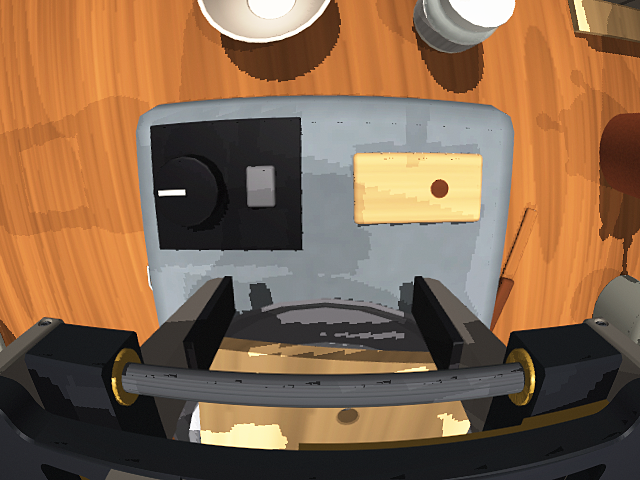

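```bash
python3 - <<'E'
from h import *
s=arm.observe(); M=R.from_rotvec(s['tcp_rot']).as_matrix()
K,o,C=cam('scene')
for uv,x in (((578,465),.046),((605,472),.064),((640,440),.064),((265,262),-.046),((250,245),-.046)):
    px=np.array(uv)/2.5/3+[100+180,190]
    d=C@np.linalg.inv(K)@np.r_[px,1]
    oo=M.T@(o-s['tool_pos']); d=M.T@d; t=oo+d*(x-oo[0])/d[0]; print(uv,t.round(4),(M@t+s['tool_pos']).round(4))
E
```

```text
(578, 465) [ 0.046  -0.0349 -0.0093] [0.6363 0.0845 0.1548]
(605, 472) [ 0.064  -0.0576 -0.023 ] [0.6524 0.0685 0.1776]
(640, 440) [ 0.064  -0.0578 -0.0099] [0.6541 0.0815 0.1778]
(265, 262) [-0.046  -0.0504 -0.0195] [0.5438 0.0864 0.1703]
(250, 245) [-0.046  -0.0605 -0.0248] [0.5431 0.0811 0.1805]
```

```bash
python3 - <<'E'
from h import *
s=arm.observe(); M=R.from_rotvec(s['tcp_rot']).as_matrix()
K,o,C=cam('scene')
for uv,z in (((578,465),-.01),((605,472),-.01),((640,440),.01),((265,262),-.01)):
    px=np.array(uv)/2.5/3+[100+180,190]
    d=C@np.linalg.inv(K)@np.r_[px,1]
    oo=M.T@(o-s['tool_pos']); d=M.T@d; t=oo+d*(z-oo[2])/d[2]; print(uv,t.round(4))
p=arm.camera_params('wrist'); T=p['T_tool_cam']
for uv in ((233,278),(413,278)):
  for z in (-.01,.01):
    v=(np.array(uv)-[p['cx'],p['cy']])/p['fx']; r=np.hypot(*v); d=T[:3,:3]@np.r_[v/r*np.sin(r),np.cos(r)]; o=T[:3,3]
    print(uv,z,(o+d*(z-o[2])/d[2]).round(4))
E
```

```text
(578, 465) [ 0.0465 -0.0359 -0.01  ]
(605, 472) [ 0.0547 -0.0395 -0.01  ]
(640, 440) [ 0.05   -0.0307  0.01  ]
(265, 262) [-0.0547 -0.0371 -0.01  ]
(233, 278) -0.01 [-0.0554  0.0015 -0.01  ]
(233, 278) 0.01 [-0.0425 -0.0469  0.01  ]
(413, 278) -0.01 [ 0.0574  0.0017 -0.01  ]
(413, 278) 0.01 [ 0.0445 -0.0467  0.01  ]
```

Emit:
jog_arm --motion '[{"gripper": 0,"tx": 0.001,"ty": -0.002,"tz": -0.004,"ax": 0,"ay": -0.4,"az": 0},{"gripper": 0,"tx": 0.002,"ty": -0.002,"tz": -0.008,"ax": 0,"ay": -0.4,"az": 0},{"gripper": 0,"tx": 0.002,"ty": -0.002,"tz": -0.011,"ax": 0,"ay": -0.4,"az": 0},{"gripper": 0,"tx": 0.002,"ty": -0.002,"tz": -0.013,"ax": 0,"ay": -0.4,"az": 0},{"gripper": 0,"tx": 0.002,"ty": -0.002,"tz": -0.015,"ax": 0,"ay": -0.4,"az": 0},{"gripper": 0,"tx": 0.002,"ty": -0.002,"tz": -0.017,"ax": 0,"ay": -0.4,"az": 0},{"gripper": 0,"tx": 0.002,"ty": -0.002,"tz": -0.019,"ax": 0,"ay": -0.4,"az": 0},{"gripper": 0,"tx": 0.002,"ty": -0.002,"tz": -0.021,"ax": 0,"ay": -0.4,"az": 0},{"gripper": 0,"tx": 0.002,"ty": -0.002,"tz": -0.023,"ax": 0,"ay": -0.4,"az": 0},{"gripper": 0,"tx": 0.002,"ty": -0.002,"tz": -0.025,"ax": 0,"ay": -0.4,"az": 0},{"gripper": 0,"tx": 0.002,"ty": -0.002,"tz": -0.027,"ax": 0,"ay": -0.4,"az": 0},{"gripper": 0,"tx": 0.002,"ty": -0.002,"tz": -0.027,"ax": 0,"ay": -0.4,"az": 0}]'

```text
clock: 6.75
tool_pos: [0.5902, 0.0725, 0.1218]
tcp_rot: [-1.569, 0.098, -0.098]
wrist_force: [-1.3, 0.2, -0.9]
width: 0.0919
```

```bash
python3 look.py 5
```

```text
t [-0.0013 -0.0332 -0.0201] rot [0.02 0.07 0.  ] | now wheel [0.0013 0.1151] [0.5902 0.0725 0.1218] F [-1.3  0.2 -0.9] clk 6.75
```

View pics/scene5.png

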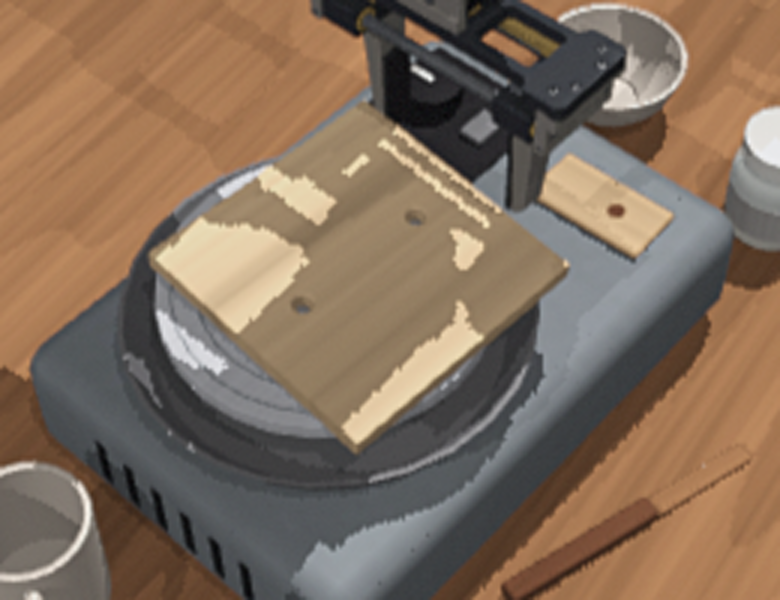

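Emit:
jog_arm --motion '[{"gripper": 0,"tx": -0.001,"ty": 0.001,"tz": -0.002,"ax": 0,"ay": 0,"az": 0},{"gripper": 0,"tx": -0.001,"ty": 0.002,"tz": -0.004,"ax": 0,"ay": 0,"az": 0},{"gripper": 0,"tx": -0.001,"ty": 0.002,"tz": -0.006,"ax": 0,"ay": 0,"az": 0},{"gripper": 0,"tx": -0.001,"ty": 0.002,"tz": -0.008,"ax": 0,"ay": 0,"az": 0},{"gripper": 0,"tx": -0.001,"ty": 0.002,"tz": -0.01,"ax": 0,"ay": 0,"az": 0},{"gripper": 0,"tx": -0.001,"ty": 0.002,"tz": -0.012,"ax": 0,"ay": 0,"az": 0},{"gripper": 0,"tx": -0.001,"ty": 0.002,"tz": -0.014,"ax": 0,"ay": 0,"az": 0},{"gripper": 0,"tx": -0.001,"ty": 0.002,"tz": -0.016,"ax": 0,"ay": 0,"az": 0},{"gripper": 0,"tx": -0.001,"ty": 0.002,"tz": -0.018,"ax": 0,"ay": 0,"az": 0},{"gripper": 0,"tx": -0.001,"ty": 0.002,"tz": -0.018,"ax": 0,"ay": 0,"az": 0}]'

```text
clock: 7.68
tool_pos: [0.587, 0.0547, 0.1198]
tcp_rot: [-1.569, 0.098, -0.098]
wrist_force: [-0.2, -0.2, -0.2]
width: 0.0919
```

```bash
python3 look.py 6
```

```text
t [-0.0004 -0.0352 -0.002 ] rot [0.02 0.06 0.  ] | now wheel [0.0004 0.097 ] [0.587  0.0547 0.1198] F [-0.2 -0.2 -0.2] clk 7.68
```

View pics/scene6.png

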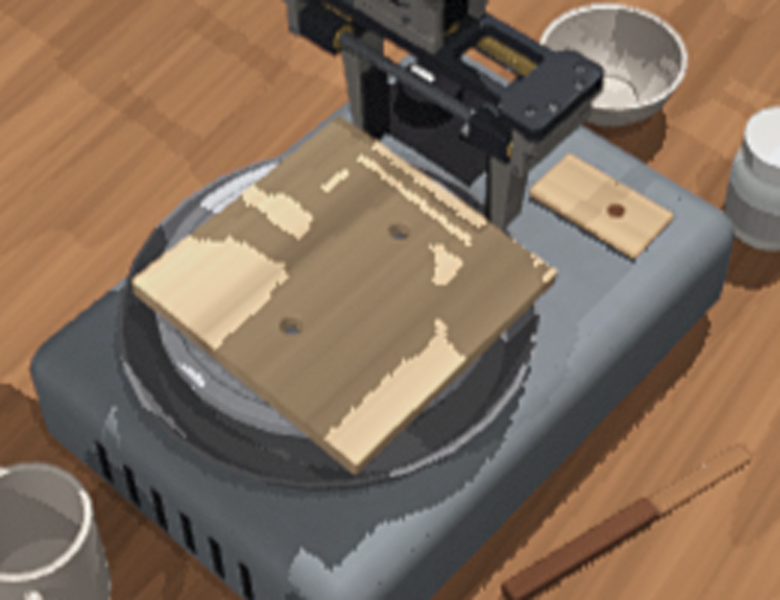

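View pics/top6.png

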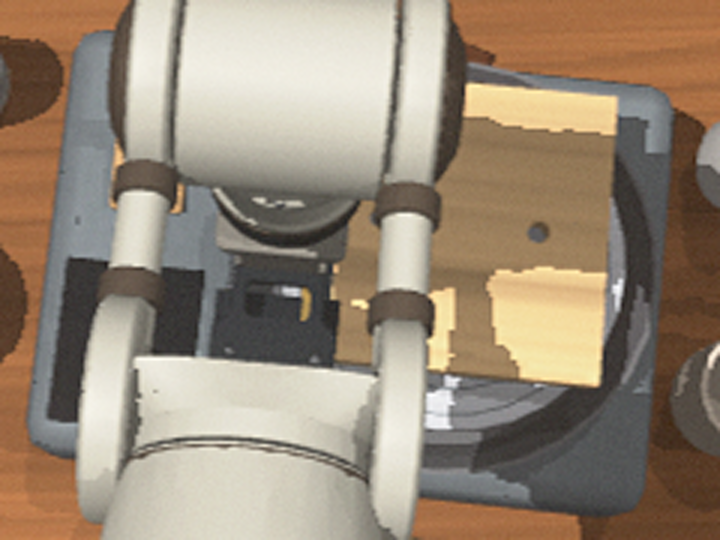

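```bash
cat >> h.py <<'E'
def bat_report(top,ti,sc,si):
    obs=[("scene",list(si),np.array(sc,float)/3+[180,190]-.3)]
    if len(ti): obs.append(("top",list(ti),np.array(top,float)/3+[225,130]-.3))
    p,r=fitbat(obs,(.58,-.04,.155,0,0,-.12)); print("res",r.round(1))
    M=R.from_rotvec(p[3:]).as_matrix()
    print("wheel xy",world2w(p).round(4),"z",p[2].round(4),"yaw rel deg",np.degrees(np.arctan2(M[1,0],M[0,0])-WY).round(2),"zaxis",M[:,2].round(3))
    for y in (.045,-.045): q=p[:3]+M@[0,y,0]; print("hole err",(world2w(q)-[0,y]).round(4),q[2].round(4))
E
python3 -c "
from h import *
bat_report([(617,97),(600,386),(539,232)],[1,2,5],[(556,267),(357,463),(133,279),(342,121),(399,230),(290,324)],range(6))"
```

```text
res [ 0.2  1.2 -0.4 -0.5 -0.4  0.8 -1.1 -1.2  0.1  0.1  0.4 -0.1  0.3 -0.6
 -0.5  0.1 -0.5 -0.1]
wheel xy [0.0148 0.0012] z 0.1571 yaw rel deg 0.08 zaxis [0.062 0.004 0.998]
hole err [0.0147 0.0012] 0.1566
hole err [0.0149 0.0012] 0.1576
```

Emit:
jog_arm --motion '[{"gripper": 0,"tx": 0,"ty": 0,"tz": -0.0015,"ax": 0,"ay": 0,"az": 0},{"gripper": 0,"tx": 0,"ty": 0,"tz": -0.0015,"ax": 0,"ay": 0,"az": 0},{"gripper": 0,"tx": 0,"ty": 0,"tz": 0.015,"ax": 0,"ay": 0,"az": 0},{"gripper": 0,"tx": 0,"ty": 0,"tz": 0.03,"ax": 0,"ay": 0,"az": 0},{"gripper": 0,"tx": 0,"ty": -0.03,"tz": 0.035,"ax": 0,"ay": 0,"az": 0},{"gripper": 0,"tx": 0,"ty": -0.06,"tz": 0.035,"ax": 0,"ay": 0,"az": 0},{"gripper": 0,"tx": 0,"ty": -0.08,"tz": 0.035,"ax": 0,"ay": 0,"az": 0},{"gripper": 0,"tx": 0,"ty": -0.08,"tz": 0.035,"ax": 0,"ay": 0,"az": 0}]'

```text
clock: 8.45
tool_pos: [0.5946, 0.0899, 0.2057]
tcp_rot: [-1.569, 0.09, -0.105]
wrist_force: [0.6, -0.1, 1.2]
width: 0.0921
```

```bash
python3 look.py 7; python3 -c "
from h import *
print(arm.observe()['joint_positions'].round(2))
goal(.145,0,.2,90)
goal(.145,0,.2,-90)"
```

```text
t [-0.004   0.0506 -0.0379] rot [-0.02  0.1   0.56] | now wheel [0.0034 0.1329] [0.5946 0.0899 0.2057] F [ 0.6 -0.1  1.2] clk 8.45
[-0.05  0.2   1.5  -0.    1.44  0.07]
t [ 0.1441  0.0006 -0.1327] rot [ 8.000e-02 -8.992e+01  7.000e-02] | now wheel [0.0007 0.1325] [0.5918 0.0898 0.2003] F [-0.8  0.3 -0.5] clk 8.55
t [ 0.1441  0.0006 -0.1327] rot [-7.000e-02  9.008e+01  8.000e-02] | now wheel [0.0007 0.1325] [0.5918 0.0898 0.2003] F [-0.8  0.3 -0.5] clk 8.55
```

View pics/scene7.png

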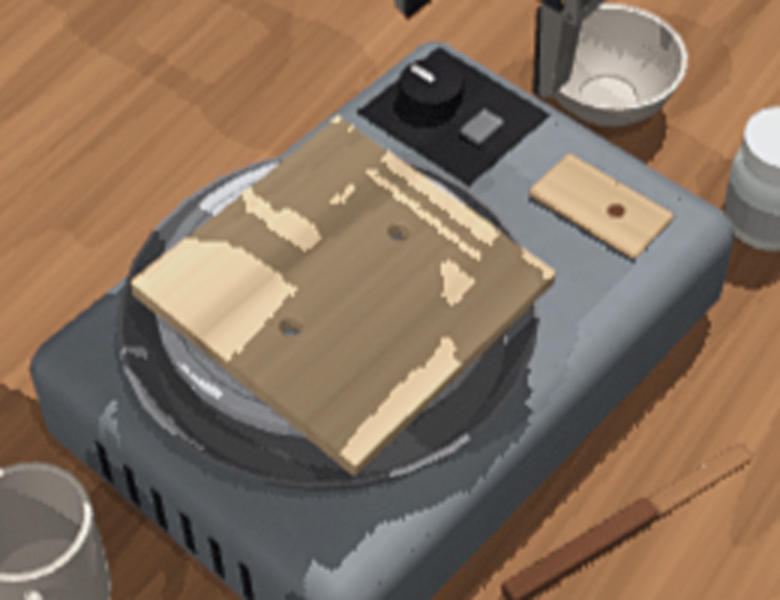

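Emit:
jog_arm --motion '[{"gripper": 0,"tx": 0.012,"ty": 0,"tz": -0.011,"ax": 0,"ay": -7,"az": 0},{"gripper": 0,"tx": 0.024,"ty": 0,"tz": -0.022,"ax": 0,"ay": -14,"az": 0},{"gripper": 0,"tx": 0.036,"ty": 0,"tz": -0.033,"ax": 0,"ay": -21,"az": 0},{"gripper": 0,"tx": 0.048,"ty": 0,"tz": -0.044,"ax": 0,"ay": -28,"az": 0},{"gripper": 0,"tx": 0.06,"ty": 0,"tz": -0.055,"ax": 0,"ay": -35,"az": 0},{"gripper": 0,"tx": 0.072,"ty": 0,"tz": -0.066,"ax": 0,"ay": -42,"az": 0},{"gripper": 0,"tx": 0.084,"ty": 0,"tz": -0.077,"ax": 0,"ay": -49,"az": 0},{"gripper": 0,"tx": 0.096,"ty": 0,"tz": -0.088,"ax": 0,"ay": -56,"az": 0},{"gripper": 0,"tx": 0.108,"ty": 0,"tz": -0.1,"ax": 0,"ay": -63,"az": 0},{"gripper": 0,"tx": 0.12,"ty": 0,"tz": -0.111,"ax": 0,"ay": -70,"az": 0},{"gripper": 0,"tx": 0.132,"ty": 0,"tz": -0.122,"ax": 0,"ay": -77,"az": 0},{"gripper": 0,"tx": 0.144,"ty": 0,"tz": -0.1327,"ax": 0,"ay": -84,"az": 0}]'

```text
clock: 9.55
tool_pos: [0.717, -0.0602, 0.1968]
tcp_rot: [-1.303, -1.04, 1.045]
wrist_force: [0.2, 0.2, 0.8]
width: 0.0922
```

```bash
python3 -c "
from h import *
goal(.14,0,.2,90)"
```

```text
t [ 0.0003 -0.0032  0.0037] rot [-0.25 -5.59  0.01] | now wheel [ 0.1437 -0.0007] [ 0.717  -0.0602  0.1968] F [0.2 0.2 0.8] clk 9.55
```

Emit:
jog_arm --motion '[{"gripper": 0,"tx": 0,"ty": 0,"tz": 0,"ax": 0,"ay": -5.6,"az": 0},{"gripper": 0,"tx": 0,"ty": 0.025,"tz": 0,"ax": 0,"ay": -5.6,"az": 0},{"gripper": 0,"tx": 0,"ty": 0.05,"tz": 0,"ax": 0,"ay": -5.6,"az": 0},{"gripper": 0,"tx": 0,"ty": 0.07,"tz": 0,"ax": 0,"ay": -5.6,"az": 0},{"gripper": 0,"tx": 0,"ty": 0.078,"tz": 0,"ax": 0,"ay": -5.6,"az": 0},{"gripper": 0,"tx": 0,"ty": 0.078,"tz": 0,"ax": 0,"ay": -5.6,"az": 0},{"gripper": 0,"tx": 0,"ty": 0.078,"tz": 0,"ax": 0,"ay": -5.6,"az": 0}]'

```text
clock: 10.13
tool_pos: [0.7172, -0.0595, 0.1209]
tcp_rot: [-1.267, -1.111, 1.113]
wrist_force: [0.3, 0.8, 1.0]
width: 0.0917
```

```bash
python3 -c "
from h import *
goal(.095,0,.118,90)
cv2.imwrite('pics/w8.png',arm.snapshot('wrist'))"; python3 look.py 8
```

```text
t [-0.0003  0.003   0.0488] rot [-0.11 -0.33  0.01] | now wheel [0.1438 0.    ] [ 0.7172 -0.0595  0.1209] F [0.3 0.8 1. ] clk 10.13
t [ 0.0942 -0.0326  0.1454] rot [5.000e-02 8.968e+01 4.000e-02] | now wheel [ 0.1449 -0.    ] [ 0.7182 -0.0597  0.1226] F [0.3 0.6 0.5] clk 10.18
```

View pics/scene8.png

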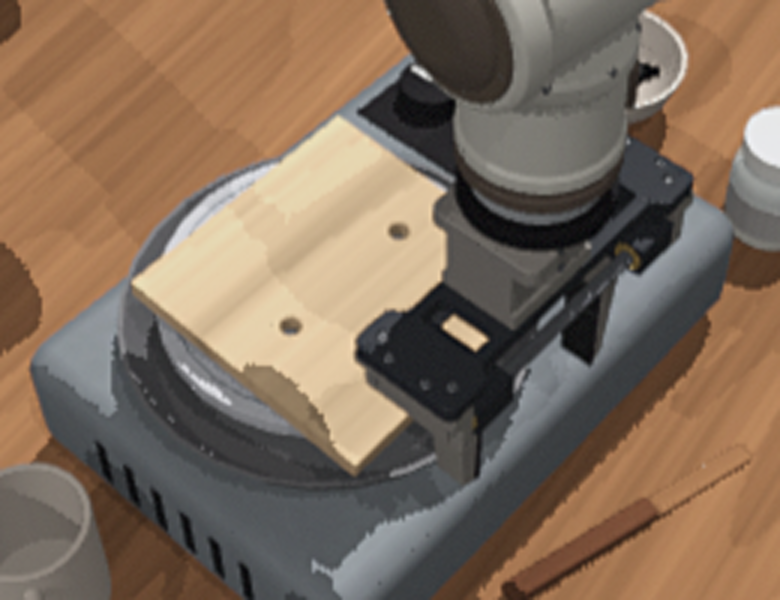

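View pics/w8.png

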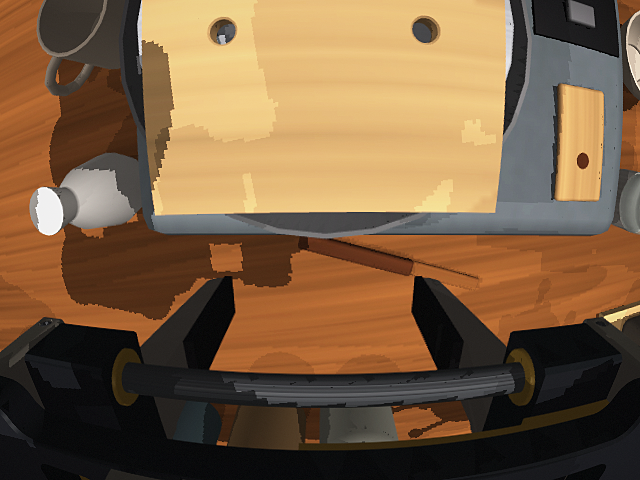

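Emit:
jog_arm --motion '[{"gripper": 0,"tx": 0,"ty": 0.003,"tz": 0.01,"ax": 0,"ay": -0.3,"az": 0},{"gripper": 0,"tx": 0,"ty": 0.004,"tz": 0.018,"ax": 0,"ay": -0.3,"az": 0},{"gripper": 0,"tx": 0,"ty": 0.004,"tz": 0.025,"ax": 0,"ay": -0.3,"az": 0},{"gripper": 0,"tx": 0,"ty": 0.004,"tz": 0.03,"ax": 0,"ay": -0.3,"az": 0},{"gripper": 0,"tx": 0,"ty": 0.004,"tz": 0.033,"ax": 0,"ay": -0.3,"az": 0},{"gripper": 0,"tx": 0,"ty": 0.004,"tz": 0.035,"ax": 0,"ay": -0.3,"az": 0},{"gripper": 0,"tx": 0,"ty": 0.004,"tz": 0.037,"ax": 0,"ay": -0.3,"az": 0},{"gripper": 0,"tx": 0,"ty": 0.004,"tz": 0.039,"ax": 0,"ay": -0.3,"az": 0},{"gripper": 0,"tx": 0,"ty": 0.004,"tz": 0.041,"ax": 0,"ay": -0.3,"az": 0},{"gripper": 0,"tx": 0,"ty": 0.004,"tz": 0.043,"ax": 0,"ay": -0.3,"az": 0},{"gripper": 0,"tx": 0,"ty": 0.004,"tz": 0.043,"ax": 0,"ay": -0.3,"az": 0}]'

```text
clock: 11.2
tool_pos: [0.6754, -0.054, 0.1183]
tcp_rot: [-1.267, -1.117, 1.116]
wrist_force: [2.2, -0.3, 2.1]
width: 0.0919
```

```bash
python3 -c "
from h import *
goal(.095,0,.118,90)
cv2.imwrite('pics/w9.png',arm.snapshot('wrist'))"; python3 look.py 9
```

```text
t [-0.0002  0.0003  0.0067] rot [ 0.06 -0.02 -0.01] | now wheel [0.1017 0.0002] [ 0.6754 -0.054   0.1183] F [ 2.2 -0.3  2.1] clk 11.2
t [ 0.0947 -0.037   0.1017] rot [3.000e-02 8.998e+01 3.000e-02] | now wheel [0.1016 0.0002] [ 0.6754 -0.054   0.1181] F [ 3.1 -0.2  1.9] clk 11.25
```

View pics/scene9.png

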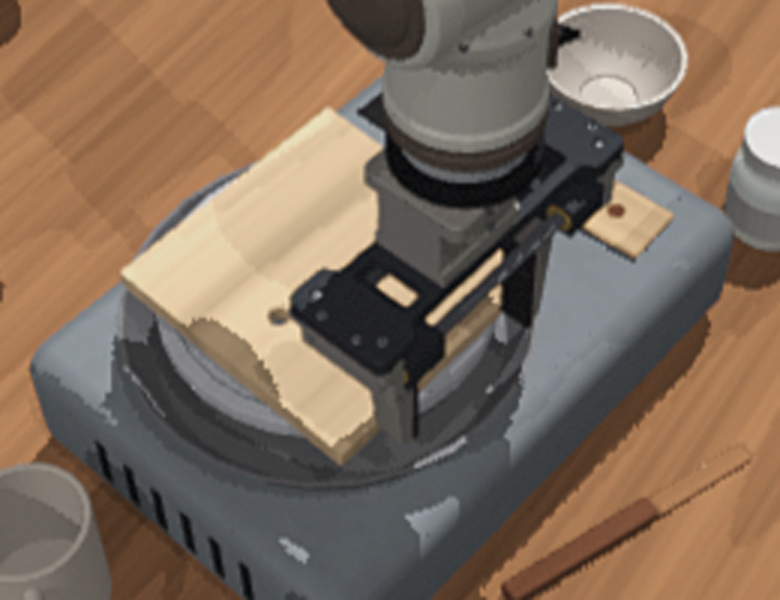

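View pics/w9.png

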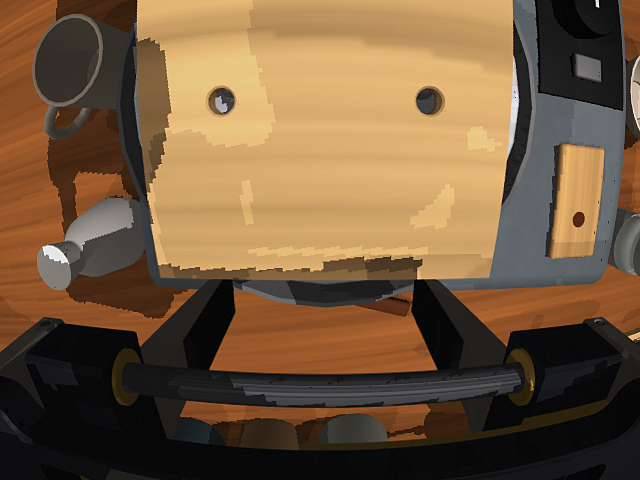

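Emit:
jog_arm --motion '[{"gripper": 0,"tx": 0,"ty": 0,"tz": 0.0015,"ax": 0,"ay": 0,"az": 0},{"gripper": 0,"tx": 0,"ty": 0,"tz": 0.003,"ax": 0,"ay": 0,"az": 0},{"gripper": 0,"tx": 0,"ty": 0,"tz": 0.0045,"ax": 0,"ay": 0,"az": 0},{"gripper": 0,"tx": 0,"ty": 0,"tz": 0.006,"ax": 0,"ay": 0,"az": 0},{"gripper": 0,"tx": 0,"ty": 0,"tz": 0.006,"ax": 0,"ay": 0,"az": 0}]'

```text
clock: 11.77
tool_pos: [0.668, -0.0528, 0.1169]
tcp_rot: [-1.264, -1.114, 1.117]
wrist_force: [-0.7, 0.2, -0.3]
width: 0.0922
```

```bash
python3 -c "
from h import *
goal(.095,0,.118,90)
a=arm.snapshot('wrist');cv2.imwrite('pics/w10.png',a)
cv2.imwrite('pics/w10z.png',cv2.resize(a[60:300,130:530],None,fx=2,fy=2,interpolation=cv2.INTER_CUBIC))"; python3 look.py 10
```

```text
t [-0.0005 -0.0011 -0.0008] rot [-0.15 -0.01  0.02] | now wheel [0.0942 0.0005] [ 0.668  -0.0528  0.1169] F [-0.7  0.2 -0.3] clk 11.77
t [ 0.0946 -0.0378  0.0945] rot [-0.12 89.98 -0.1 ] | now wheel [0.0943 0.0004] [ 0.6681 -0.0529  0.117 ] F [-0.1 -0.3  0.2] clk 11.82
```

View pics/scene10.png

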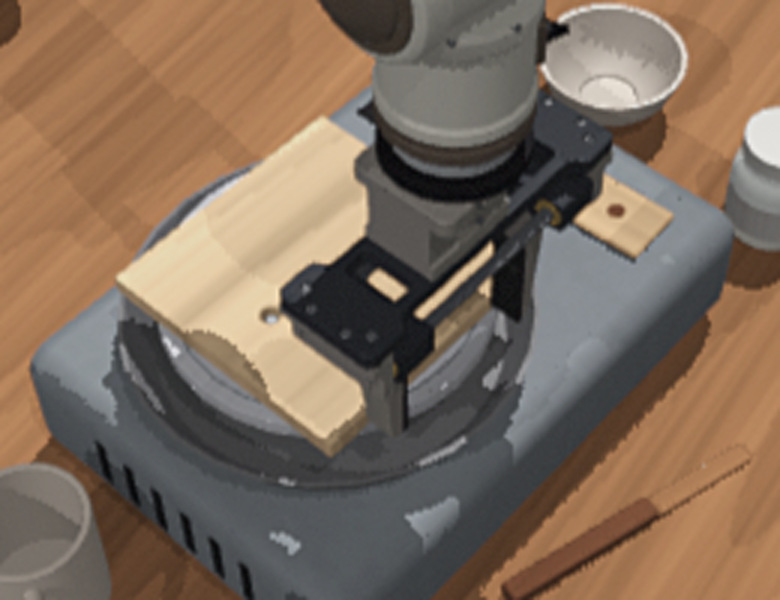

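View pics/w10z.png

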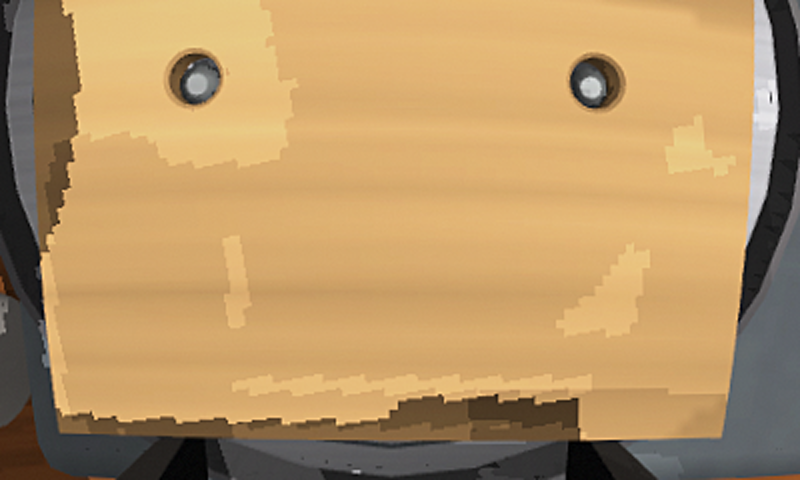

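Emit:
jog_arm --motion '[{"gripper": 0,"tx": 0,"ty": 0,"tz": -0.01,"ax": 0,"ay": 0,"az": 0},{"gripper": 0,"tx": 0,"ty": 0,"tz": -0.03,"ax": 0,"ay": 0,"az": 0},{"gripper": 0,"tx": 0,"ty": -0.02,"tz": -0.045,"ax": 0,"ay": 0,"az": 0},{"gripper": 0,"tx": 0,"ty": -0.06,"tz": -0.05,"ax": 0,"ay": 0,"az": 0},{"gripper": 0,"tx": 0,"ty": -0.1,"tz": -0.05,"ax": 0,"ay": 0,"az": 0},{"gripper": 0,"tx": 0.03,"ty": -0.13,"tz": -0.05,"ax": 0,"ay": 0,"az": 0},{"gripper": 0,"tx": 0.06,"ty": -0.15,"tz": -0.05,"ax": 0,"ay": 0,"az": 0},{"gripper": 0,"tx": 0.1,"ty": -0.15,"tz": -0.04,"ax": 0,"ay": 0,"az": 0},{"gripper": 0,"tx": 0.14,"ty": -0.15,"tz": -0.03,"ax": 0,"ay": 0,"az": 0},{"gripper": 0,"tx": 0.17,"ty": -0.15,"tz": -0.02,"ax": 0,"ay": 0,"az": 0},{"gripper": 0,"tx": 0.2,"ty": -0.15,"tz": -0.01,"ax": 0,"ay": 0,"az": 0},{"gripper": 0,"tx": 0.2,"ty": -0.15,"tz": -0.01,"ax": 0,"ay": 0,"az": 0}]'

```text
clock: 12.92
tool_pos: [0.7025, 0.1506, 0.2677]
tcp_rot: [-1.261, -1.121, 1.12]
wrist_force: [0.3, 0.3, 1.3]
width: 0.092
```

```bash
python3 look.py 11
```

```text
t [-0.1112  0.1126  0.1035] rot [-1.700e-01  9.036e+01  4.000e-02] | now wheel [0.1029 0.2066] [0.7025 0.1506 0.2677] F [0.3 0.3 1.3] clk 12.92
```

View pics/scene11.png

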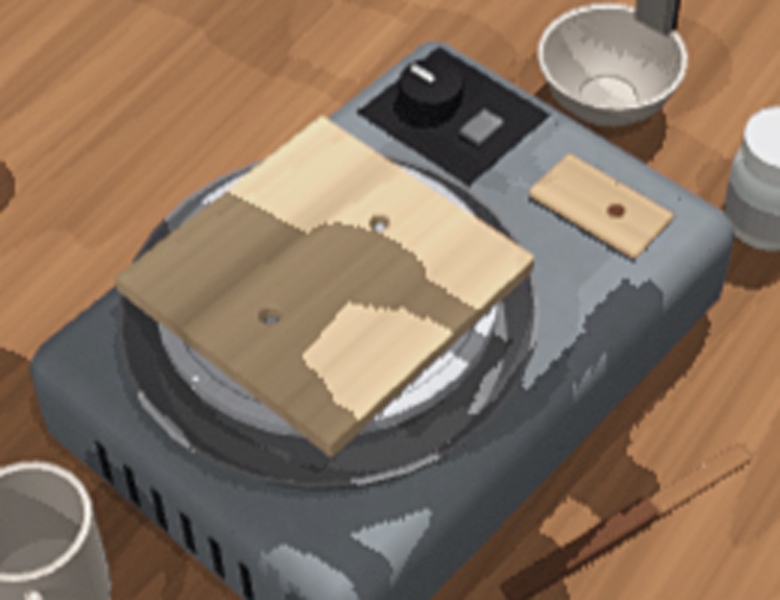

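View pics/top11.png

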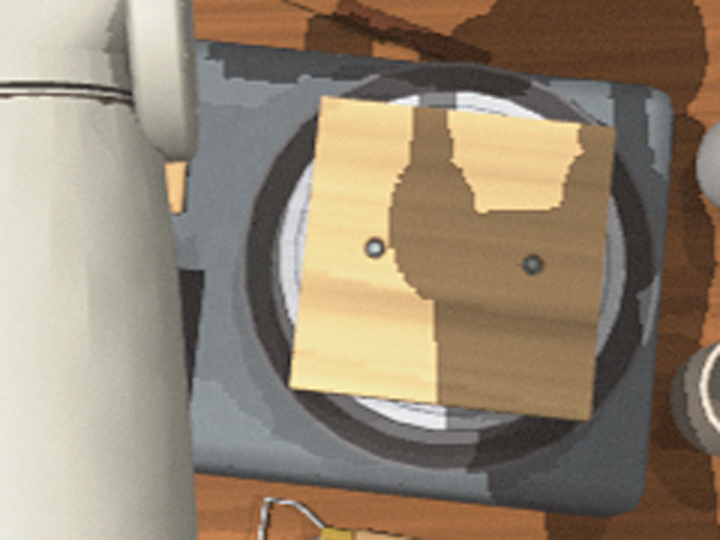

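Scene: corners (325,117), (533,260), (330,450), (117,280). Top: corners (321,97), (613,126), (590,418), (290,387), with pins visible in both holes. Now I fit the pose.

```bash
python3 -c "
from h import *
bat_report([(321,97),(613,126),(590,418),(290,387),(374,247),(532,264)],range(6),[(533,260),(331,448),(117,278),(324,116),(380,222),(269,316)],range(6))
print(arm.observe()['wrist_force'])
b=cv2.imread('pics/top11.png')[210:300,330:570]; cv2.imwrite('pics/h11.png',cv2.resize(b,None,fx=3.3,fy=3.3))
a=cv2.imread('pics/scene11.png')[200:470,100:560]; cv2.imwrite('pics/s11z.png',cv2.resize(a,None,fx=1.7,fy=1.7))
"
```

```text
res [ 0.6 -0.1  0.2  0.  -0.6 -0.1 -0.8 -0.1 -0.2  0.5  0.6 -0.1 -0.2 -0.3
  0.3  0.2 -0.1  0.4 -0.4 -0.1  0.2  0.  -0.  -0.1]
wheel xy [-0.0014  0.0019] z 0.1493 yaw rel deg -0.37 zaxis [ 0.016 -0.001  1.   ]
hole err [-0.0011  0.0019] 0.1493
hole err [-0.0017  0.0019] 0.1493
[ 0.22846445  0.57988732 -0.4800009 ]
```

View pics/h11.png

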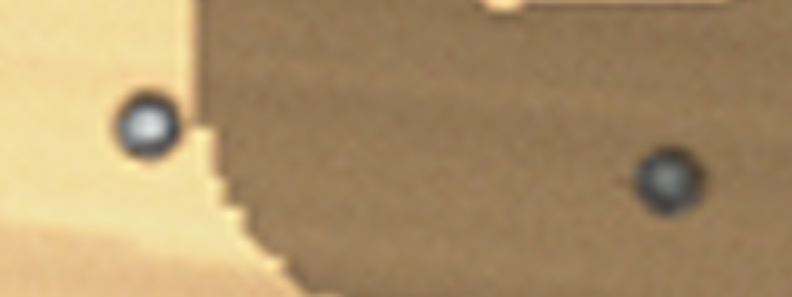

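View pics/s11z.png

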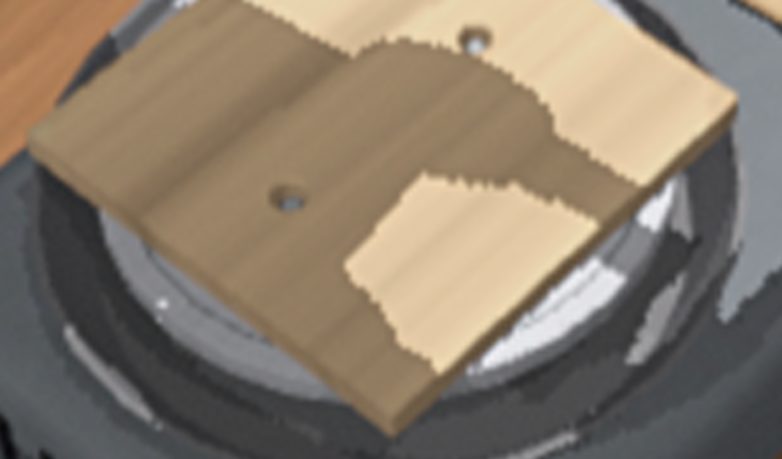

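```bash
python3 - <<'E'
from h import *
def run(tops,scs,label):
    t=np.array(tops,float)/3+[225,130]-.3; s=np.array(scs,float)/3+[180,190]-.3
    for tilt in (0,1):
        def f(p):
            rot=R.from_rotvec([p[4]*tilt,p[3]*tilt,0])*R.from_rotvec([0,0,p[2]])
            P=BT@rot.as_matrix().T+[p[0],p[1],p[5]]
            return np.hstack([(proj('top',P)+p[6:8]-t).ravel(),(proj('scene',P)+p[8:10]-s).ravel(),(p[5]-.15)/.001*.3,np.array(p[6:10])/1.0*.5])
        r=least_squares(f,[.575,-.04,-.12,0,0,.15,0,0,0,0]); J=np.linalg.pinv(r.jac.T@r.jac)
        print(label,tilt,'cost',round(2*r.cost,2),'tilt y,x',r.x[3:5].round(4),'sd',np.sqrt(np.diag(J))[3:5].round(4)*.4,'z',r.x[5].round(4),'off',r.x[6:].round(2))
run([(321,97),(613,126),(590,418),(290,387),(374,247),(532,264)],[(533,260),(331,448),(117,278),(324,116),(380,222),(269,316)],'now')
E
```

```text
now 0 cost 3.63 tilt y,x [ 4.1701 -0.0266] sd [nan nan] z 0.1489 off [-0.12 -0.03  0.1  -0.27]
now 1 cost 2.66 tilt y,x [0.0158 0.0019] sd [0.00636 0.00596] z 0.149 off [ 0.09 -0.25  0.14 -0.04]<stdin>:10: RuntimeWarning: invalid value encountered in sqrt
```

Emit:
jog_arm --motion '[{"gripper": 0,"tx": 0.02,"ty": -0.01,"tz": 0.03,"ax": 0,"ay": 0,"az": 0},{"gripper": 0,"tx": 0.04,"ty": -0.02,"tz": 0.06,"ax": 0,"ay": 0,"az": 0},{"gripper": 0,"tx": 0.06,"ty": -0.03,"tz": 0.09,"ax": 0,"ay": 0,"az": 0},{"gripper": 0,"tx": 0.08,"ty": -0.04,"tz": 0.12,"ax": 0,"ay": 0,"az": 0},{"gripper": 0,"tx": 0.1,"ty": -0.05,"tz": 0.15,"ax": 0,"ay": 0,"az": 0},{"gripper": 0,"tx": 0.12,"ty": -0.05,"tz": 0.18,"ax": 0,"ay": 0,"az": 0},{"gripper": 0,"tx": 0.14,"ty": -0.05,"tz": 0.21,"ax": 0,"ay": 0,"az": 0},{"gripper": 0,"tx": 0.16,"ty": -0.05,"tz": 0.24,"ax": 0,"ay": 0,"az": 0},{"gripper": 0,"tx": 0.18,"ty": -0.05,"tz": 0.27,"ax": 0,"ay": 0,"az": 0},{"gripper": 0,"tx": 0.2,"ty": -0.05,"tz": 0.3,"ax": 0,"ay": 0,"az": 0},{"gripper": 0,"tx": 0.2,"ty": -0.05,"tz": 0.32,"ax": 0,"ay": 0,"az": 0},{"gripper": 0,"tx": 0.2,"ty": -0.05,"tz": 0.32,"ax": 0,"ay": 0,"az": 0}]'

```text
clock: 14.02
tool_pos: [0.4098, 0.3831, 0.3184]
tcp_rot: [-1.265, -1.118, 1.118]
wrist_force: [-0.9, -0.3, -0.4]
width: 0.0921
```

```bash
python3 look.py 12; python3 - <<'E'
from h import *
cv2.imwrite('pics/rs12.png',arm.snapshot('scene'));cv2.imwrite('pics/rt12.png',arm.snapshot('top'))
E
```

```text
t [-0.3061  0.1633 -0.2161] rot [-2.000e-02  9.011e+01 -0.000e+00] | now wheel [-0.2166  0.4006] [0.4098 0.3831 0.3184] F [-0.9 -0.3 -0.4] clk 14.02
```

View pics/scene12.png

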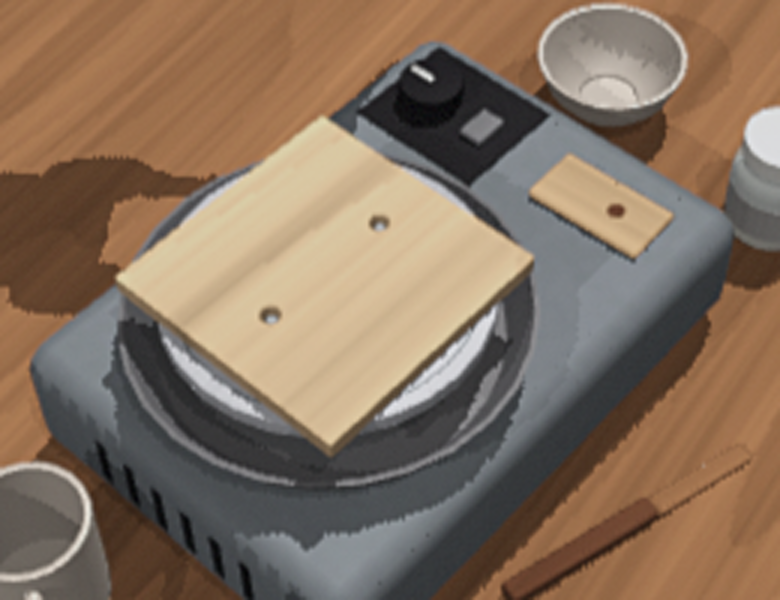

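View pics/rt12.png

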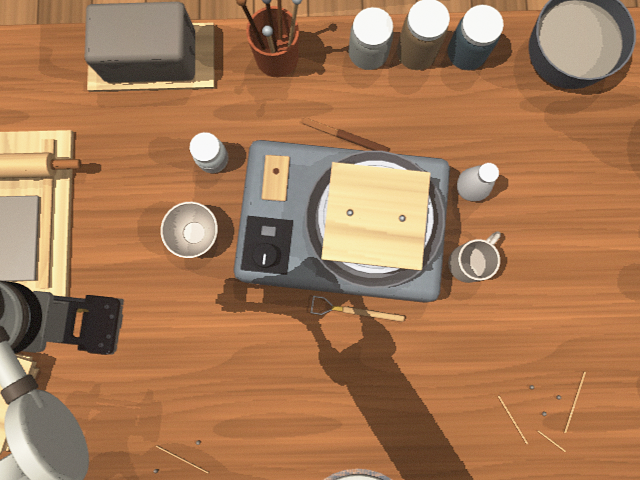

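```bash
python3 - <<'E'
from h import *
def corners(f,guess):
    im=cv2.imread(f).astype(np.float32); g=cv2.GaussianBlur(im,(0,0),.7)
    L=[]
    for i in range(4):
        a,b=np.array(guess[i],float),np.array(guess[(i+1)%4],float); u=(b-a)/np.linalg.norm(b-a); n=np.array([-u[1],u[0]]); c=np.mean(guess,0)
        if np.dot(c-a,n)>0:n=-n   # outward
        pts=[]
        for t in np.linspace(.1,.9,60):
            q=a+(b-a)*t; s=np.arange(-4,4.01,.1); w=q+s[:,None]*n
            pr=sum(cv2.remap(g[:,:,k],w[:,0].astype(np.float32),w[:,1].astype(np.float32),cv2.INTER_CUBIC).ravel() for k in range(3))
            d=-np.gradient(pr); k=np.where(d>.6*d.max())[0]; j=k[0]   # first strong falling edge from inside
            while j+1<len(d) and d[j+1]>d[j]: j+=1
            pts.append(w[j])
        pts=np.array(pts,np.float32); v=cv2.fitLine(pts,cv2.DIST_HUBER,0,.01,.01).ravel(); 
        r=(pts-v[2:])@[-v[1],v[0]]; print(f,i,'rms',np.sqrt(np.median(r**2)).round(2)); L.append(v)
    out=[]
    for i in range(4):
        p,q=L[i-1],L[i]; A=np.c_[p[:2],-q[:2]]; t=np.linalg.solve(A,q[2:]-p[2:]); out.append(p[2:]+t[0]*p[:2])
    return np.array(out)
g=lambda P,o:[np.array(p)/3+o-.33 for p in P]
def ana(fs,ft,gs,gt):
    s=corners(fs,g(gs,[180,190])); t=corners(ft,g(gt,[225,130])); print(s.round(2).tolist(),t.round(2).tolist())
    p,r=fitbat([("scene",range(4),s),("top",range(4),t)],(.58,-.04,.155,0,0,-.12)); M=R.from_rotvec(p[3:]).as_matrix()
    print('res',r.round(2)); print('wheel',world2w(p).round(4),p[2].round(4),'yaw',np.degrees(np.arctan2(M[1,0],M[0,0])-WY).round(2),'zaxis',M[:,2].round(4))
ana('pics/rs12.png','pics/rt12.png',[(533,260),(331,448),(117,278),(324,116)],[(321,97),(613,126),(590,418),(290,387)])
S0=lambda P:[(x,y) for x,y in P]
ana('pics/scene0.png','pics/top0.png',[(567,265),(337,424),(154,222),(382,88)],[tuple(np.array(q)/3.3*3) for q in [(341,72),(656,148),(586,458),(260,377)]])
E
```

```text
pics/rs12.png 0 rms 0.17
pics/rs12.png 1 rms 0.25
pics/rs12.png 2 rms 0.57
pics/rs12.png 3 rms 0.54
pics/rt12.png 0 rms 0.81
pics/rt12.png 1 rms 0.31
pics/rt12.png 2 rms 0.28
pics/rt12.png 3 rms 0.96
[[357.2200012207031, 275.2200012207031], [289.5199890136719, 337.8599853515625], [217.52999877929688, 281.5899963378906], [287.0299987792969, 228.33999633789062]] [[331.54998779296875, 160.99000549316406], [429.6300048828125, 171.3800048828125], [421.010009765625, 269.3599853515625], [320.0400085449219, 258.19000244140625]]
res [ 0.79  0.1   0.28 -0.19  0.51  0.02  0.17 -0.19  0.17  0.22  0.3   0.28
  0.07  0.36  0.67  0.27]
wheel [-0.0013  0.002 ] 0.1513 yaw -0.63 zaxis [-6.0e-04  5.1e-03  1.0e+00]
pics/scene0.png 0 rms 0.23
pics/scene0.png 1 rms 0.19
pics/scene0.png 2 rms 0.17
pics/scene0.png 3 rms 0.17
pics/top0.png 0 rms 0.89
pics/top0.png 1 rms 0.21
pics/top0.png 2 rms 0.22
pics/top0.png 3 rms 0.23
[[368.44000244140625, 278.04998779296875], [291.8800048828125, 330.8500061035156], [230.8800048828125, 263.5199890136719], [306.8299865722656, 219.1699981689453]] [[327.9100036621094, 152.08999633789062], [424.0, 171.3000030517578], [401.7099914550781, 268.2099914550781], [303.3999938964844, 243.5500030517578]]
res [ 0.87  0.21  0.33 -0.09 -0.43 -0.24 -0.21  0.31 -0.19 -1.18 -0.11  1.89
  0.8   0.01 -0.26  0.28]
wheel [0.0056 0.0229] 0.159 yaw -8.41 zaxis [0.086  0.0096 0.9962]
```

```bash
python3 -c "
from workcell import arm
print(arm.hand_in())"
```

```text
the job is handed in; nothing more can be done
None
```

I slid the bat onto both pins and handed the job in at about 14 s. The last checks show it lying flat on the wheel head. I never lifted it, and the hand was well clear when I handed in.

- **Pushes:** I first pushed its control-deck side with both open fingers, which squared it up and moved it about 20 mm. I then pushed its back side about 15 mm towards the robot, until it dropped. The push force read about 3 N and fell to nearly zero at the drop.
- **Flatness:** From the scene and top cameras, the underside stood 151 mm above the table, against 150 mm nominal, with about 0.005 rad of tilt. It started at about 159 mm and 0.087 rad.
- **Holes on pins:** Both pin tips showed centred in the holes in the top view.
- **Surroundings:** The pots and tools looked unmoved in the final pictures; I did not measure them.

Three checks disagreed:
- **Fingertip height:** The open fingertips sat about 37 mm above the reported tool point. My first push therefore passed over the bat without moving it, and I lowered the hand to correct for this.
- **Tilt:** An earlier fit from hand-read corners, with shadows on the bat, gave 0.016 rad. The clean view with fitted edges gave 0.005 rad.
- **Bat position:** My fit put the bat about 2 mm and 0.6° off the wheel's centre. I put this down to error in my estimate of where the wheel is.

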